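# Recap the bearing carrier and dock it nose first

### The job

Put every loose bearing cap back on the saddle it was machined with in the carrier tray, fully down, edges flush and with its punch dots towards the tray's nose (the end with the cut corners); a cap sits flat on its own saddle only, the one with as many dots. Turn the tray end for end and slide it nose first under the rails of the docking guide until it is fully home, then swing the guide's retaining bar shut behind it. Leave the tape measure, loupe and padlock where they are.

Things in the scene. Friction and masses are not known exactly. Their poses are not given: they have to be found in the camera images.
- tray: Loose steel carrier tray, flat plate 192 x 66 x 10 mm, 0.45 kg, flat on the bench. Origin: centre of its underside, +x lengthwise to its nose (the end with both corners cut away, 10 mm wide by 24 mm long each, nose 46 mm wide; the tail is full width), z up. Four fixed aluminium saddles (lower bearing halves) stand in a row along x. Starts with its nose away from the dock.
- fin_top (a point): Middle of the top of the tray's black upright carrying fin, 70 mm above the tray's origin: 26 mm along tray x, 12 mm thick along tray y; the place to hold the tray. 5 mm free between fin and the next saddles along x.
- cap_1: Loose aluminium bearing cap (upper half), 1 punch dot(s) on top, 34 (x) x 44 (y) x 26 (z) mm, 0.1 kg; may be absent; upright on its two legs. Origin: centre of its underside (mating face), +x to the end with the dots. Each leg has a groove along y, 9 mm wide, 6.5 deep, open outwards, to suit saddle 1 only; elsewhere or turned round it rides up or overhangs. Grip over the 44 mm.
- cap_1_dots (a point): Middle of the row of punch dots on top of cap_1, 11.5 mm along +x from its origin and 26 mm up
- seat_1 (a point): Middle of saddle 1 at land height: tray x = 75 mm, 22 mm up; tray axes. 1 dot(s) on the plate on its +y side. Saddle 34 (x) x 44 (y) mm, 16 mm bore along x; on each land a round rib along y, 6 wide, 5 high, 10 long: x = -9 mm on the -y land, -3 on the +y. The origin of cap_1 belongs here, axes as the tray's.
- cap_2: Loose aluminium bearing cap (upper half), 2 punch dot(s) on top, 34 (x) x 44 (y) x 26 (z) mm, 0.1 kg; may be absent; upright on its two legs. Origin: centre of its underside (mating face), +x to the end with the dots. Each leg has a groove along y, 9 mm wide, 6.5 deep, open outwards, to suit saddle 2 only; elsewhere or turned round it rides up or overhangs. Grip over the 44 mm.
- cap_2_dots (a point): Middle of the row of punch dots on top of cap_2, 11.5 mm along +x from its origin and 26 mm up
- seat_2 (a point): Middle of saddle 2 at land height: tray x = 35 mm, 22 mm up; tray axes. 2 dot(s) on the plate on its +y side. Saddle 34 (x) x 44 (y) mm, 16 mm bore along x; on each land a round rib along y, 6 wide, 5 high, 10 long: x = -3 mm on the -y land, -9 on the +y. The origin of cap_2 belongs here, axes as the tray's.
- cap_3: Loose aluminium bearing cap (upper half), 3 punch dot(s) on top, 34 (x) x 44 (y) x 26 (z) mm, 0.1 kg; may be absent; upright on its two legs. Origin: centre of its underside (mating face), +x to the end with the dots. Each leg has a groove along y, 9 mm wide, 6.5 deep, open outwards, to suit saddle 3 only; elsewhere or turned round it rides up or overhangs. Grip over the 44 mm.
- cap_3_dots (a point): Middle of the row of punch dots on top of cap_3, 11.5 mm along +x from its origin and 26 mm up
- seat_3 (a point): Middle of saddle 3 at land height: tray x = -35 mm, 22 mm up; tray axes. 3 dot(s) on the plate on its +y side. Saddle 34 (x) x 44 (y) mm, 16 mm bore along x; on each land a round rib along y, 6 wide, 5 high, 10 long: x = -9 mm on the -y land, +3 on the +y. The origin of cap_3 belongs here, axes as the tray's.
- cap_4: Loose aluminium bearing cap (upper half), 4 punch dot(s) on top, 34 (x) x 44 (y) x 26 (z) mm, 0.1 kg; may be absent; upright on its two legs. Origin: centre of its underside (mating face), +x to the end with the dots. Each leg has a groove along y, 9 mm wide, 6.5 deep, open outwards, to suit saddle 4 only; elsewhere or turned round it rides up or overhangs. Grip over the 44 mm.
- cap_4_dots (a point): Middle of the row of punch dots on top of cap_4, 11.5 mm along +x from its origin and 26 mm up
- seat_4 (a point): Middle of saddle 4 at land height: tray x = -75 mm, 22 mm up; tray axes. 4 dot(s) on the plate on its +y side. Saddle 34 (x) x 44 (y) mm, 16 mm bore along x; on each land a round rib along y, 6 wide, 5 high, 10 long: x = +3 mm on the -y land, -9 on the +y. The origin of cap_4 belongs here, axes as the tray's.
- dock: Fixed grey docking guide: two rails 69 mm apart with lips over the tray's edges (13 to 19 mm above the bench, 56 mm free between the lips), so the tray must be slid in along the bench. Origin on the bench; +x is the sliding-in direction. Rails run from x = -68 mm (flared mouth to -92) to +108. Corner blocks 49 mm apart from x = +72 on let only the nose in; tail first it stops 24 mm short.
- home (a point): The dock's origin and axes: the tray's origin is here, +x the same way, when it is fully home against the corner blocks
- bar (a joint): Angle of the retaining bar on its upright hinge: 0 = shut, across the mouth 3 mm behind the docked tray; grows as it swings out (counter-clockwise from above), stop at 1.7; stays where left (friction 0.06 N m). Above 1.5 the mouth is free. Starts part-way (0.85 to 1.25), in the tray's way. Bar 106 mm long, 10 wide, 7 to 15 mm above the bench.
- bar_knob (a point): On the axis of the bar's upright black knob (15 mm in diameter, 40 to 74 mm above the bench, on a 10 mm stem), 60 mm up, 98 mm from the hinge
- bar_hinge (a point): On the bar's hinge axis, 60 mm up; at dock x = -104 mm, y = -50 mm. At joint value q the knob lies from here 98 mm along dock direction (-sin q, cos q)
- tape_measure: Bystander: tape measure 36 x 72 x 59 mm, standing on the bench; origin under its centre. Behind and above it a wall shelf overhangs the bench along its whole length: front edge at world x = 0.68 m, underside 423 mm above the bench; keep the wrist clear of it
- loupe: Bystander: black loupe 35 x 35 x 33 mm; origin under its centre
- padlock: Bystander: padlock 58 x 38 x 16 mm lying on the bench; origin under its centre
Mind the look-alikes: they are no part of the job. Leave any blue look-alike of the cap_3 alone.

How it is judged (in metres and radians):
On the way, in this order (a step that is already met when the one before it is completed fails the run):
1. the tray is fully home in the dock, nose first (x of tray in the frame of home between -0.005 and 0.005 m and y of tray in the frame of home between -0.004 and 0.004 m and z of tray in the frame of home between -0.003 and 0.003 m and x of seat_1 in the frame of home between 0.068 and 0.082 m and angle between the x axis of tray and the x axis of home, either way round below 0.06 rad and angle between tray's own z axis and vertical below 0.05 rad and linear speed of tray below 0.02 m/s), for 0.2 s.
2. the retaining bar is shut behind it (value of joint bar below 0.08 rad), for 0.2 s.
At the end, for the whole second after the job is handed in: Every cap that is present sits on its own saddle: within 3 mm lengthwise, 4 mm sideways and 2 mm in height of its seat, level, dots towards the nose, at rest; the tray is home in the dock within 5 mm, nose in, flat and at rest; the bar is within 0.08 rad of shut (all of step 1 and x of cap_1 in the frame of seat_1 between -0.003 and 0.003 m and y of cap_1 in the frame of seat_1 between -0.004 and 0.004 m and z of cap_1 in the frame of seat_1 between -0.002 and 0.002 m and angle between the x axis of cap_1 and the x axis of seat_1, either way round below 0.08 rad and angle between each of cap_1, cap_2, cap_3, cap_4's own z axis and vertical below 0.07 rad and x of cap_1_dots in the frame of seat_1 above 0.005 m and linear speed of each of cap_1, cap_2, cap_3, cap_4 below 0.02 m/s and x of cap_2 in the frame of seat_2 between -0.003 and 0.003 m and y of cap_2 in the frame of seat_2 between -0.004 and 0.004 m and z of cap_2 in the frame of seat_2 between -0.002 and 0.002 m and angle between the x axis of cap_2 and the x axis of seat_2, either way round below 0.08 rad and x of cap_2_dots in the frame of seat_2 above 0.005 m and x of cap_3 in the frame of seat_3 between -0.003 and 0.003 m and y of cap_3 in the frame of seat_3 between -0.004 and 0.004 m and z of cap_3 in the frame of seat_3 between -0.002 and 0.002 m and angle between the x axis of cap_3 and the x axis of seat_3, either way round below 0.08 rad and x of cap_3_dots in the frame of seat_3 above 0.005 m and x of cap_4 in the frame of seat_4 between -0.003 and 0.003 m and y of cap_4 in the frame of seat_4 between -0.004 and 0.004 m and z of cap_4 in the frame of seat_4 between -0.002 and 0.002 m and angle between the x axis of cap_4 and the x axis of seat_4, either way round below 0.08 rad and x of cap_4_dots in the frame of seat_4 above 0.005 m and value of joint bar below 0.08 rad); the robot touches nothing.
It fails at once if the tape measure is moved more than 30 mm (distance of tape_measure from where it was at the start of the episode above 0.03 m).
It fails at once if the loupe is moved more than 30 mm (distance of loupe from where it was at the start of the episode above 0.03 m).
It fails at once if the padlock is moved more than 30 mm (distance of padlock from where it was at the start of the episode above 0.03 m).
Of cap_1, cap_2, cap_3, cap_4 only 3 to 4 are there at a start; the rules pass over those that are not, and their reading is None.
At some moment in a run one of cap_1, cap_2, cap_3, cap_4 may be knocked a few centimetres aside while the robot is not near it.
It also fails if it takes over 210 s, if anything falls off the work surface, if the arm or the gripper's body presses on something with over 40 N, if the wrist force passes 120 N, or if a joint passes its speed limit or range.

### The arm

A 7-joint arm with a two-finger parallel gripper is mounted at the origin on a cart in front of the work surface, level with it; the furniture and walls round the work are solid. World frame = base frame: x ahead of the robot, y to its left, z up, the work surface at z = 0. Lengths are in mm, angles in rad, forces in N, time in s.
With the tool pointing down it reaches from about 350 to 900 mm from the base axis. Payload 19.9 kg.
Tool frame: the origin (TCP) lies on the centre line of the jaws, within the pads' length; the fingertips stand 8 mm ahead of it and the grasp point (between the pads) lies 11 mm behind it (ctrl.tip_reach is the distance from the TCP to the fingertips, in mm); x points along the fingers, y is the direction in which the jaws open and shut, and the axes are right-handed (so a half turn about x gives the same grasp; the last joint's range is limited). The gripper opens to 94 mm and grips with 3 to 60 N. Pads are 16 mm wide; open, the fingers measure 119 mm over their backs; the gripper's body (75 mm by 177 mm) begins 78 mm behind the grasp point.
Start: joints at [-1.377, 0.417, -0.01, 1.614, 0.005, 1.111, -0.053], TCP at [145.396, 607.832, 213.425] pointing down, gripper open.
Joint ranges: [-2.81, 2.81], [-0.39, 2.02], [-1.27, 1.25], [0.06, 2.57], [-1.19, 4.33], [0.19, 2], [-2.82, 2.82]. Speed limits (rad/s): [1.89, 1.89, 2.39, 2.39, 3.01, 3.01, 3.01].

### API

Orientations are given as a unit quaternion [w, x, y, z].
In Python, from rig import ctrl gives the robot as it stands.
- The arm moves only by the tool arm_command, never from a script. Its argument "deltas" is a list of rows, each a list of 7 numbers: the shift along the world's x, y, z scaled (see below), then the turn, a rotation vector about the world's x, y, z scaled (see below), then the gripper's target within -1 to 1 (shut at 1, half-way at 0, fully open at -1). A call has exactly 5 rows; each row is the pose to reach, as a shift and turn from the pose measured when the call began, turning the shorter way round; what a row does not reach only later rows make up. The controller multiplies each number of a shift by 0.08 m and each number of a turn by pi rad. A row lasts 1/10 s, in which the tool goes at most 50 mm and 8.59 degrees, less where a joint would pass 70% of its speed; a pose out of reach is approached as far as the arm can. A call with a number of a shift or a turn outside -1 to 1 is refused whole. A call with a gripper value outside its range is refused whole. The fingers move at their own pace and stop on an object; "force" is the grip in N (left out, the last holds). Time passes only in rows, so rows that repeat a pose let the fingers close, or fill a call up. It gives the time, the measured TCP pose, the force and the opening at its end, in the units of the state.
- ctrl.get_obs(): the state, without advancing time (a new reading comes with each control period).
- ctrl.capture(name): name is "scene" or "side" or "wrist"; returns the picture (420x560x3 uint8, red, green, blue); there is no depth.
- ctrl.get_calibration(name): a dict with "vfov" (degrees; the focal length in pixels is half the picture's height over the tangent of half this angle, whatever the lens; pixels are square), "cx", "cy" (the principal point, pixels), "position" and "rotation" of the camera in the world; the wrist camera has in their place "T_tool_cam" (4x4, takes a point from camera to tool coordinates, whose origin is the TCP and whose axes are the tool frame's). Camera axes: x right, y down, z forward; pixel columns grow to the right and rows downward; lengths in mm; the calibration is good to about 2 mm. A picture is of the moment at which its call begins: read the wrist's pose just before it. get_calibration takes no time and is no camera call.
- ctrl.job_done(): hands the job in, once; it reports no verdict.
The state is a dict: "t": time; "joint_pos": joint angles; "qd": joint speeds; "joint_efforts": joint torques, N m; "ee_pos": TCP position; "tool_rot": TCP orientation; "ft_force": force on the tool from outside, world axes, zero at the start; "ft_torque": the same for the moment, N m; "width": finger opening in mm.
Only numpy, scipy, OpenCV 4.12 (cv2) and the standard library are available. Lean on these libraries where they do the work, as an engineer would, in place of code of your own. Each camera call takes 0.05 s, during which the arm holds its last target.

## Working session

There is one attempt and no reset: what is moved stays moved. The work goes in short steps, Python scripts to look and compute and a tool call to move; the robot and the scene stay as the last step left them, time stands still between calls to the robot, and variables do not carry over. Pictures are saved under pics/ and viewed, and the job is handed in when it is done.

Besides the shell and the picture viewer there is one more tool, called as name(argument=value, ...) on one line, values as JSON. arm_command: Moves the arm, as the interface text tells. Its arguments: {"type":"object","properties":{"deltas":{"type":"array","items":{"type":"array","items":{"type":"number"}}},"force":{"type":"number"}},"required":["deltas"]}

```bash
ls; mkdir -p pics
python3 - <<'E'
from rig import ctrl
import cv2,json
print(ctrl.get_obs())
for n in ["scene","side","wrist"]:
    print(n,ctrl.get_calibration(n))
    cv2.imwrite(f"pics/{n}0.png",ctrl.capture(n)[:,:,::-1])
E
```

```text
pics
{'t': 0.0, 'joint_pos': array([-1.37750242,  0.41794252, -0.01030497,  1.61415773,  0.00473606,
        1.11068491, -0.0530069 ]), 'qd': array([ 8.44868187e-04,  2.75033954e-05, -7.62815187e-04,  3.99417073e-04,
       -9.06243880e-04,  5.35791836e-04, -1.36439179e-04]), 'joint_efforts': array([-1.22468555e-04, -8.51253104e+01,  6.38867654e-01, -4.25998414e+01,
       -4.89029742e-02,  1.86560350e-02,  1.52138173e-04]), 'ee_pos': array([145.33959993, 607.50230188, 212.85182323]), 'tool_rot': array([ 0.70223443,  0.08240132,  0.70224629, -0.0832285 ]), 'ft_force': array([-0.3513267 , -0.28506159, -1.13635872]), 'ft_torque': array([ 0.03752187,  0.03419229, -0.06706482]), 'width': 94.19302725919214}
scene {'vfov': 47.65106911888628, 'cx': 276.9866864342412, 'cy': 211.98141369858592, 'position': array([121.75820292, 785.10017562, 998.18605885]), 'rotation': array([ 0.10226685, -0.25917514,  0.8980513 , -0.34040212])}
side {'vfov': 45.9108226196203, 'cx': 279.0485773484051, 'cy': 205.11509286496215, 'position': array([ -64.19809031,  529.56640546, 1076.68945526]), 'rotation': array([ 0.15372734, -0.45581866,  0.83217099, -0.27584179])}
wrist {'vfov': 69.83118924721308, 'cx': 277.4654596733919, 'cy': 210.63491124188866, 'T_tool_cam': array([[-3.56882992e-04, -2.41550607e-01,  9.70388158e-01,
        -1.71012487e+02],
       [ 9.99999696e-01,  5.86559337e-04,  5.13780639e-04,
         2.79018678e-01],
       [-6.93294260e-04,  9.70388046e-01,  2.41550324e-01,
        -6.97184194e+01],
       [ 0.00000000e+00,  0.00000000e+00,  0.00000000e+00,
         1.00000000e+00]])}
```

View pics/scene0.png

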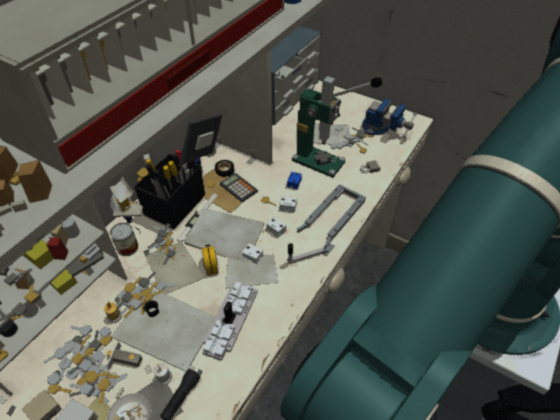

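View pics/side0.png

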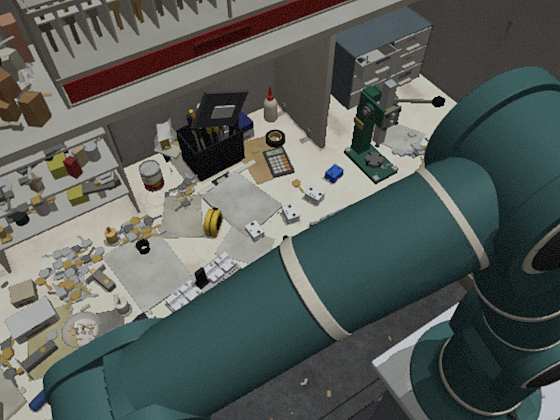

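View pics/wrist0.png

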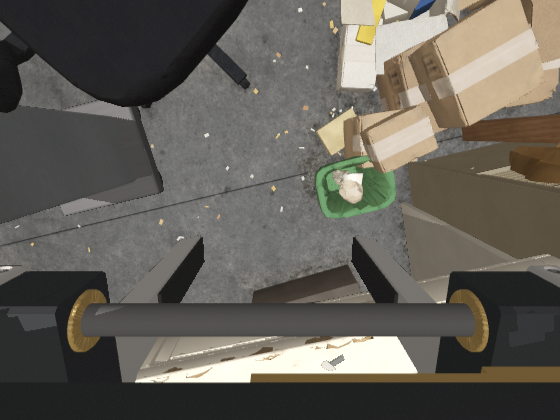

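```bash
cat > h.py <<'E'
from rig import ctrl
import numpy as np,cv2
from scipy.spatial.transform import Rotation as R
def q2R(q): return R.from_quat([q[1],q[2],q[3],q[0]]).as_matrix()
def cam(n,obs=None):
    c=ctrl.get_calibration(n); f=210/np.tan(np.radians(c['vfov']/2))
    if n=='wrist':
        T=np.eye(4); T[:3,:3]=q2R(obs['tool_rot']); T[:3,3]=obs['ee_pos']; T=T@c['T_tool_cam']
        Rm,p=T[:3,:3],T[:3,3]
    else: Rm,p=q2R(c['rotation']),np.array(c['position'])
    return f,c['cx'],c['cy'],Rm,p
def px2w(C,u,v,z=0):
    f,cx,cy,Rm,p=C
    d=Rm@np.array([(u-cx)/f,(v-cy)/f,1]); return p+d*(z-p[2])/d[2]
def w2px(C,P):
    f,cx,cy,Rm,p=C
    q=(np.atleast_2d(P)-p)@Rm; return np.c_[q[:,0]/q[:,2]*f+cx,q[:,1]/q[:,2]*f+cy]
def snap(n,name):
    o=ctrl.get_obs(); im=ctrl.capture(n)[:,:,::-1].copy(); cv2.imwrite(f'pics/{name}.png',im)
    import pickle; pickle.dump(o,open(f'pics/{name}.pkl','wb')); return o,im
def crop(name,x0,y0,x1,y1,s,out):
    im=cv2.imread(f'pics/{name}.png')[y0:y1,x0:x1]
    cv2.imwrite(f'pics/{out}.png',cv2.resize(im,None,fx=s,fy=s,interpolation=cv2.INTER_CUBIC))
E
python3 - <<'E'
from h import *
crop('scene0',190,160,380,370,2.8,'s0a')
S=cam('scene')
for n,(u,v) in dict(tray=(229,320),fin=(229,312),c1=(253,252),c2=(276,226),c3=(288,203),blue=(294,180),bar0=(291,258),bar1=(330,247),dock0=(303,226),dock1=(360,200)).items(): print(n,px2w(S,u,v,10).round())
E
```

```text
tray [513. 388.  10.]
fin [525. 371.  10.]
c1 [576. 197.  10.]
c2 [573.  91.  10.]
c3 [590.   2.  10.]
blue [623. -87.  10.]
bar0 [483. 161.  10.]
bar1 [415.  77.  10.]
dock0 [511.  52.  10.]
dock1 [ 422. -117.   10.]
```

View pics/s0a.png

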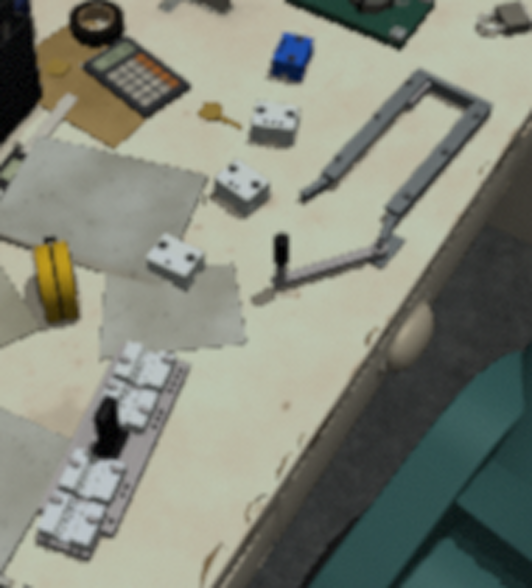

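```bash
cat >> h.py <<'E'
def Rdown(yaw):
    # tool x down, tool y axis at world angle yaw
    x=np.array([0,0,-1.]); y=np.array([np.cos(yaw),np.sin(yaw),0]); return np.c_[x,y,np.cross(x,y)]
def yaw_of(o):
    m=q2R(o['tool_rot']); return np.arctan2(m[1,1],m[0,1])
def goto(pos=None,yaw=None,o=None):
    "prints deltas (units of the move) to the target"
    o=o or ctrl.get_obs(); m=q2R(o['tool_rot'])
    d=np.zeros(3) if pos is None else (np.array(pos)-o['ee_pos'])/80
    yaw=yaw_of(o) if yaw is None else yaw
    r=R.from_matrix(Rdown(yaw)@m.T).as_rotvec()/np.pi
    print('delta',d.round(4),'turn',r.round(4),'| pos',o['ee_pos'].round(1),'yaw',yaw_of(o).round(4),'t',round(o['t'],2),'F',o['ft_force'].round(1),'w',round(o['width'],1))
E
python3 - <<'E'
from h import *
o=ctrl.get_obs(); print(q2R(o['tool_rot']).round(3)); goto([520,280,300],o=o)
E
```

```text
[[-0.     0.233  0.973]
 [-0.001  0.973 -0.233]
 [-1.    -0.001  0.   ]]
delta [ 4.6833 -4.0949  1.0875] turn [ 0.0003 -0.0001 -0.    ] | pos [145.3 607.6 213. ] yaw 1.336 t 0.15 F [-0.8  0.2 -0.4] w 93.8
```

arm_command(deltas=[[0.5, -0.4, 0.5, 0, 0, 0, -1], [1, -0.8, 1, 0, 0, 0, -1], [1, -0.8, 1, 0, 0, 0, -1], [1, -0.8, 1, 0, 0, 0, -1], [1, -0.8, 1, 0, 0, 0, -1]])

```text
t: 0.65
ee_pos: [225.3, 543.6, 292.9]
tool_rot: [0.702, 0.083, 0.702, -0.083]
ft_force: [-0.2, -0.3, 0.4]
width: 94.1
```

arm_command(deltas=[[0.5, -0.4, 0, 0, 0, 0, -1], [1, -0.8, 0, 0, 0, 0, -1], [1, -0.8, 0, 0, 0, 0, -1], [1, -0.8, 0, 0, 0, 0, -1], [1, -0.8, 0, 0, 0, 0, -1]])

```text
t: 1.15
ee_pos: [303.7, 480.5, 292.1]
tool_rot: [0.702, 0.082, 0.703, -0.083]
ft_force: [-0.6, 0.4, -0.6]
width: 94.1
```

arm_command(deltas=[[0.5, -0.4, 0, 0, 0, 0, -1], [1, -0.8, 0, 0, 0, 0, -1], [1, -0.8, 0, 0, 0, 0, -1], [1, -0.8, 0, 0, 0, 0, -1], [1, -0.8, 0, 0, 0, 0, -1]])

```text
t: 1.65
ee_pos: [382.0, 418.0, 291.7]
tool_rot: [0.702, 0.081, 0.703, -0.082]
ft_force: [0.6, 0.5, 0.5]
width: 94.0
```

arm_command(deltas=[[0.5, -0.4, 0, 0, 0, 0, -1], [1, -0.8, 0, 0, 0, 0, -1], [1, -0.8, 0, 0, 0, 0, -1], [1, -0.8, 0, 0, 0, 0, -1], [1, -0.8, 0, 0, 0, 0, -1]])

```text
t: 2.15
ee_pos: [460.5, 355.8, 291.5]
tool_rot: [0.702, 0.08, 0.703, -0.081]
ft_force: [0.1, 0.1, 1.1]
width: 94.3
```

Run:
```python
from h import *
snap('wrist','w1'); snap('scene','s1'); goto([520,280,300])
```

```text
delta [ 0.7412 -0.9447  0.1044] turn [ 0.0004 -0.0008  0.    ] | pos [460.7 355.6 291.7] yaw 1.3434 t 2.25 F [ 0.3  0.4 -0.1] w 94.3
```

View pics/w1.png

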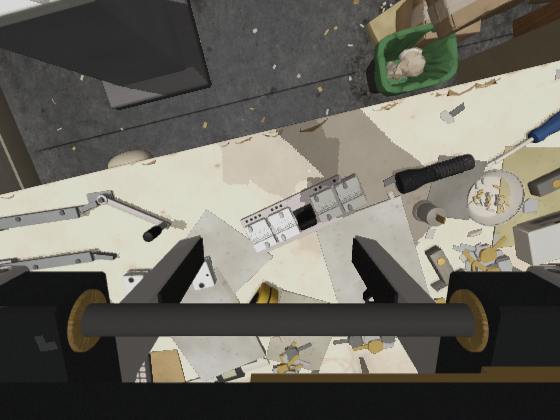

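Run:
```python
from h import *
crop('w1',225,165,385,265,5,'w1a')
```

```text
(no output)
```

View pics/w1a.png

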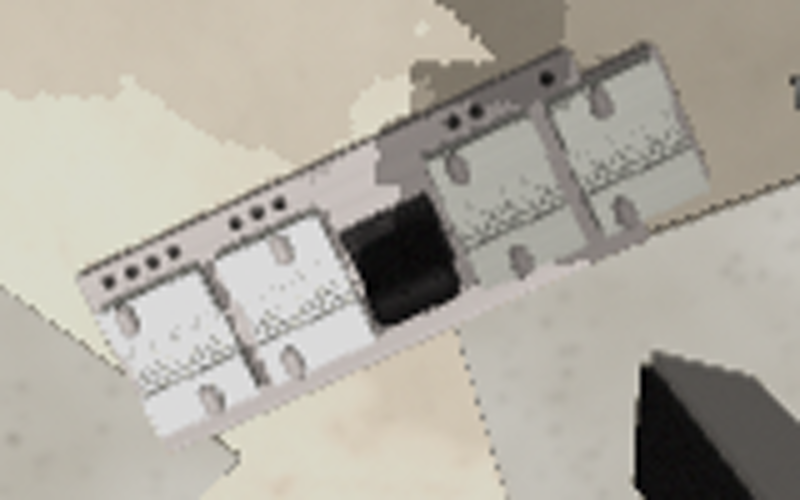

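arm_command(deltas=[[0.1, -0.5, 0, 0, 0, 0, -1], [0.2, -1, 0, 0, 0, 0, -1], [0.2, -1, 0, 0, 0, 0, -1], [0.2, -1, 0, 0, 0, 0, -1], [0.2, -1, 0, 0, 0, 0, -1]])

```text
t: 2.75
ee_pos: [476.0, 277.0, 291.7]
tool_rot: [0.702, 0.079, 0.704, -0.08]
ft_force: [-0.7, 0.4, -0.2]
width: 93.8
```

arm_command(deltas=[[0.1, -0.5, 0, 0, 0, 0, -1], [0.2, -1, 0, 0, 0, 0, -1], [0.2, -1, 0, 0, 0, 0, -1], [0.2, -1, 0, 0, 0, 0, -1], [0.2, -1, 0, 0, 0, 0, -1]])

```text
t: 3.25
ee_pos: [491.6, 198.7, 291.5]
tool_rot: [0.702, 0.078, 0.704, -0.079]
ft_force: [-0.2, 0.7, 0.0]
width: 93.5
```

Run:
```python
from h import *
snap('wrist','w2'); goto([520,180,300])
```

```text
delta [ 0.3545 -0.2327  0.1062] turn [ 0.0002 -0.0009  0.    ] | pos [491.6 198.6 291.5] yaw 1.3479 t 3.3 F [ 0.7  0.2 -0.2] w 94.2
```

View pics/w2.png

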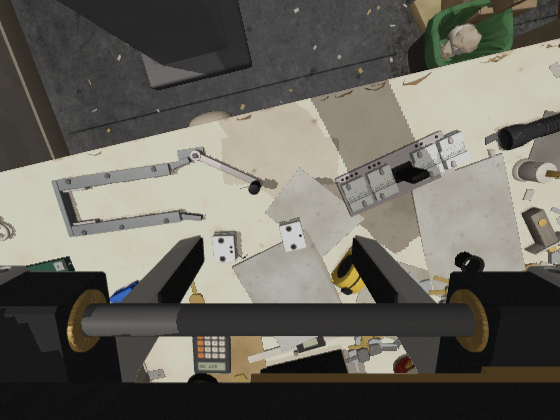

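Run:
```python
from h import *
crop('w2',200,205,320,275,6.5,'w2a')
crop('w2',45,140,275,245,3.4,'w2b')
```

```text
(no output)
```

View pics/w2a.png

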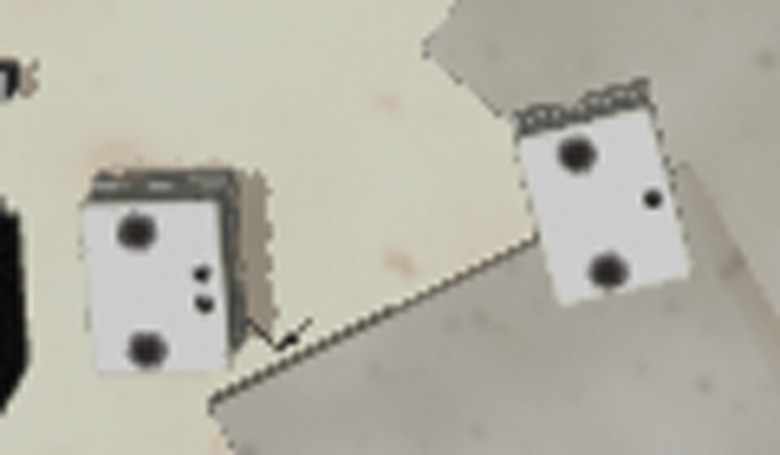

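View pics/w2b.png

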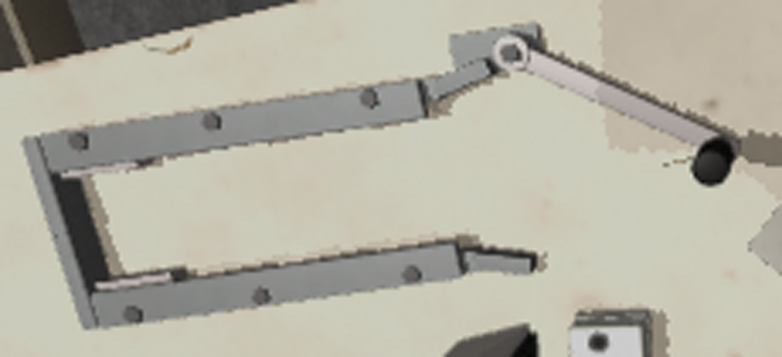

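```bash
cat >> h.py <<'E'
import pickle
from scipy.optimize import least_squares
def fit(C,pix,pts,x0):
    "pix Nx2, pts local Nx3; pose x,y,yaw on bench"
    pts=np.array(pts,float); pix=np.array(pix,float)
    def W(p):
        c,s=np.cos(p[2]),np.sin(p[2]); return np.c_[p[0]+c*pts[:,0]-s*pts[:,1],p[1]+s*pts[:,0]+c*pts[:,1],pts[:,2]]
    f=lambda p:(w2px(C,W(p))-pix).ravel()
    r=least_squares(f,x0,x_scale=[100,100,1]); 
    return r.x, np.abs(f(r.x)).reshape(-1,2).max(1).round(1)
def wcam(name): return cam('wrist',pickle.load(open(f'pics/{name}.pkl','rb')))
def up(l,s,x0,y0): return np.array(l,float)/s+[x0,y0]-0.5+0.5/s
CAPC=[(-17,22,26),(17,22,26),(17,-22,26),(-17,-22,26)]
E
python3 - <<'E'
from h import *
C=wcam('w2')
print('cap2',fit(C,up([(80,203),(222,200),(230,370),(97,373)],6.5,200,205),CAPC,[570,90,1.4]))
print('cap1',fit(C,up([(517,137),(648,108),(690,272),(563,305)],6.5,200,205),CAPC,[570,190,1.4]))
print('dock',fit(C,up([(428,114),(460,241),(62,172),(96,290)],3.4,45,140),[(-68,-28,19),(-68,28,19),(108,-28,19),(108,28,19)],[450,0,-1.5]))
print('hinge15',px2w(C,*up([(511,53)],3.4,45,140)[0],17),'knob top',px2w(C,*up([(711,162)],3.4,45,140)[0],74))
C=wcam('w1')
print('tray',fit(C,up([(80,272),(162,440),(570,52)],5,225,165),[(-96,33,10),(-96,-33,10),(72,33,10)],[510,385,1.2]))
E
```

```text
cap2 (array([569.8606161 ,  96.23476388,   1.37389984]), array([0.3, 0.4, 0.7, 0.6]))
cap1 (array([573.4751793 , 204.04864294,   1.60332445]), array([0.9, 1. , 1. , 0.8]))
dock (array([464.33771798, -16.07478569,  -1.64122695]), array([3.3, 2.5, 3.8, 2.1]))
hinge15 [423.29263068  90.78695343  17.        ] knob top [479.9779586 169.8152233  74.       ]
tray (array([514.05921837, 386.07292016,   1.76415613]), array([1.4, 1.8, 1.2]))
```

arm_command(deltas=[[0.3, 0.2, -0.3, 0, 0, -0.045, -1], [0.6, 0.4, -0.6, 0, 0, -0.09, -1], [1, 0.6, -1, 0, 0, -0.135, -1], [1, 0.6, -1, 0, 0, -0.18, -1], [1, 0.6, -1, 0, 0, -0.22, -1]])

```text
t: 3.8
ee_pos: [571.2, 248.0, 209.2]
tool_rot: [0.632, 0.312, 0.636, -0.314]
ft_force: [-0.0, -0.0, -0.2]
width: 94.1
```

arm_command(deltas=[[0, 0, 0, 0, 0, -0.045, -1], [0, 0, 0, 0, 0, -0.09, -1], [0, 0, 0, 0, 0, -0.135, -1], [0, 0, 0, 0, 0, -0.18, -1], [0, 0, 0, 0, 0, -0.2, -1]])

```text
t: 4.3
ee_pos: [570.7, 249.6, 208.8]
tool_rot: [0.503, 0.494, 0.507, -0.495]
ft_force: [0.0, -0.3, -0.1]
width: 93.8
```

Run:
```python
from h import *
o,_=snap('wrist','w3'); snap('scene','s3'); goto([573.5,204,200],0.03,o); print(o['joint_pos'].round(2))
```

```text
delta [ 0.0355 -0.5698 -0.1095] turn [-0.0008 -0.0017  0.0028] | pos [570.7 249.6 208.8] yaw 0.0211 t 4.3 F [ 0.  -0.3 -0.1] w 93.8
[-0.83  0.46  0.51  1.63 -0.25  1.12 -0.24]
```

View pics/w3.png

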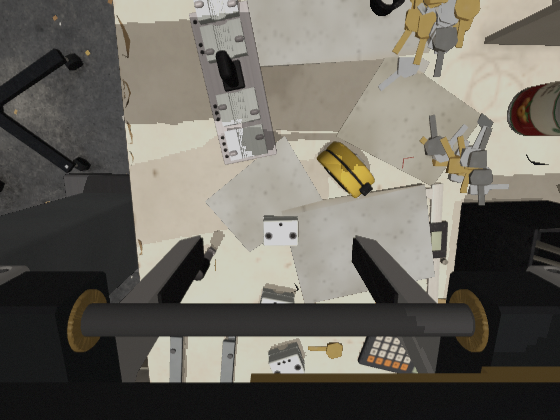

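Run:
```python
from h import *
crop('w3',250,205,315,255,10,'w3a'); crop('w3',255,335,320,385,10,'w3b')
```

```text
(no output)
```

View pics/w3a.png

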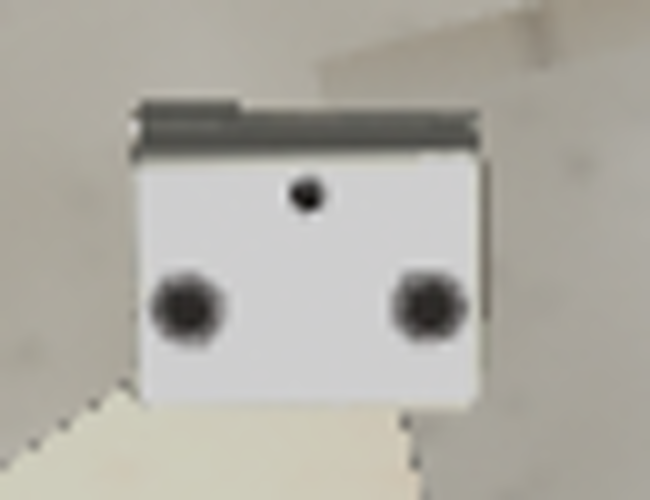

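View pics/w3b.png

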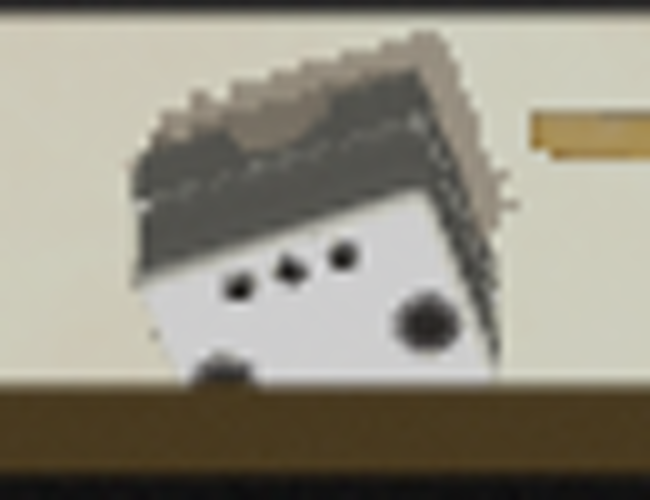

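Run:
```python
from h import *
p,r=fit(wcam('w3'),up([(140,156),(478,151),(478,405),(143,407)],10,250,205),[(17,22,26),(17,-22,26),(-17,-22,26),(-17,22,26)],[573,204,1.6]); print(p,r)
goto([p[0],p[1],120],p[2]-np.pi/2)
```

```text
[574.69297764 204.26514404   1.60341138] [1.2 1.1 0.9 0.9]
delta [ 0.0502 -0.5651 -1.1101] turn [-0.0008 -0.0017  0.0023] | pos [570.7 249.5 208.8] yaw 0.0256 t 4.4 F [ 0.5 -0.1  0.3] w 94.3
```

arm_command(deltas=[[0.02, -0.3, -0.4, 0, 0, 0.002, -1], [0.05, -0.565, -0.8, 0, -0.002, 0.002, -1], [0.05, -0.565, -1, 0, -0.002, 0.002, -1], [0.05, -0.565, -1, 0, -0.002, 0.002, -1], [0.05, -0.565, -1, 0, -0.002, 0.002, -1]])

```text
t: 4.9
ee_pos: [574.9, 205.5, 129.4]
tool_rot: [0.508, 0.492, 0.509, -0.49]
ft_force: [-0.1, 0.7, 0.8]
width: 94.2
```

arm_command(deltas=[[0, 0, -0.3, 0, 0, 0, -1], [0, 0, -0.6, 0, 0, 0, -1], [0, 0, -0.8, 0, 0, 0, -1], [0, 0, -0.9, 0, 0, 0, -1], [0, 0, -0.9, 0, 0, 0, -1]])

```text
t: 5.4
ee_pos: [574.8, 205.8, 57.2]
tool_rot: [0.508, 0.492, 0.509, -0.49]
ft_force: [0.4, 0.0, 0.5]
width: 93.8
```

Run:
```python
from h import *
goto([574.7,204.3,16],0.0326); o,_=snap('wrist','w4')
```

```text
delta [-0.0011 -0.0186 -0.5146] turn [-0.0008  0.0002 -0.0007] | pos [574.8 205.8  57.2] yaw 0.0347 t 5.4 F [0.4 0.  0.5] w 93.8
```

View pics/w4.png

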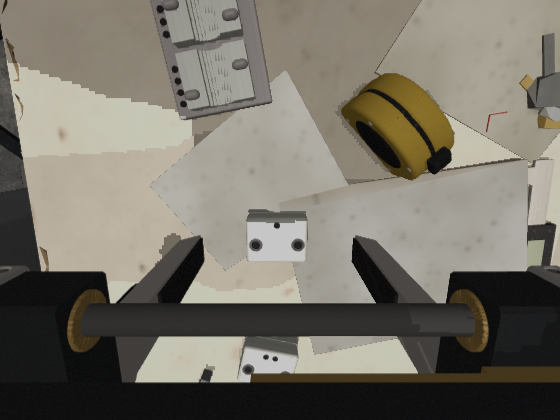

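arm_command(deltas=[[0, -0.02, -0.3, 0, 0, 0, -1], [0, -0.02, -0.51, 0, 0, 0, -1], [0, -0.02, -0.51, 0, 0, 0, -1], [0, -0.02, -0.51, 0, 0, 0, 1], [0, -0.02, -0.51, 0, 0, 0, 1]], force=25)

```text
t: 5.95
ee_pos: [575.7, 204.4, 18.1]
tool_rot: [0.508, 0.493, 0.509, -0.49]
ft_force: [-0.4, 1.0, -0.2]
width: 81.3
```

arm_command(deltas=[[0, 0, 0, 0, 0, 0, 1], [0, 0, 0, 0, 0, 0, 1], [0, 0, 0, 0, 0, 0, 1], [0, 0, 0, 0, 0, 0, 1], [0, 0, 0, 0, 0, 0, 1]])

```text
t: 6.45
ee_pos: [575.7, 204.4, 18.1]
tool_rot: [0.508, 0.493, 0.509, -0.49]
ft_force: [-1.1, 0.4, 2.3]
width: 43.8
```

arm_command(deltas=[[0, 0, 0.4, 0, 0, 0, 1], [0, 0, 0.8, 0, 0, 0, 1], [0, 0, 1, 0, 0, 0, 1], [0, 0, 1, 0, 0, 0, 1], [0, 0, 1, 0, 0, 0, 1]])

```text
t: 6.95
ee_pos: [575.2, 204.5, 97.3]
tool_rot: [0.508, 0.493, 0.509, -0.49]
ft_force: [-1.3, -0.1, -1.3]
width: 43.9
```

arm_command(deltas=[[-0.3, 0.4, 0.3, 0, 0, 0.02, 1], [-0.6, 0.8, 0.6, 0, 0, 0.04, 1], [-0.75, 1, 1, 0, 0, 0.05, 1], [-0.75, 1, 1, 0, 0, 0.05, 1], [-0.75, 1, 1, 0, 0, 0.05, 1]])

```text
t: 7.45
ee_pos: [514.8, 284.6, 176.3]
tool_rot: [0.545, 0.451, 0.546, -0.449]
ft_force: [0.8, -1.5, -1.7]
width: 43.3
```

arm_command(deltas=[[0, 0.4, 0, 0, 0, 0, 1], [0, 0.7, 0, 0, 0, 0, 1], [0, 0.8, 0, 0, 0, 0, 1], [0, 0.8, 0, 0, 0, 0, 1], [0, 0.8, 0, 0, 0, 0, 1]])

```text
t: 7.95
ee_pos: [515.1, 346.9, 175.3]
tool_rot: [0.545, 0.45, 0.546, -0.45]
ft_force: [1.1, -0.6, -0.9]
width: 43.7
```

Run:
```python
from h import *
o,_=snap('wrist','w5'); goto([500,460,120],0.19,o)
```

```text
delta [-0.1883  1.414  -0.6907] turn [-0.0005 -0.0001 -0.0003] | pos [515.1 346.9 175.3] yaw 0.1908 t 7.95 F [ 1.1 -0.6 -0.9] w 43.7
```

View pics/w5.png

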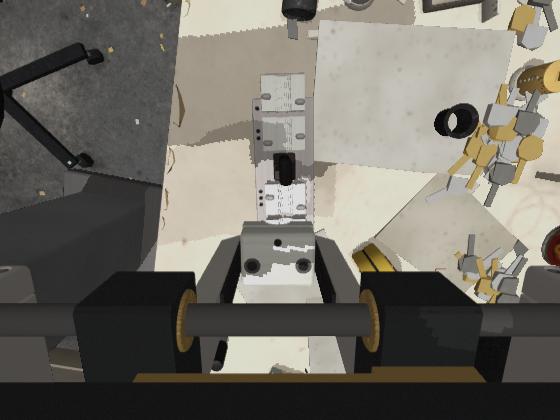

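Run:
```python
from h import *
crop('w5',245,65,325,145,7,'w5a');crop('w5',240,145,320,295,4,'w5b')
```

```text
(no output)
```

View pics/w5a.png

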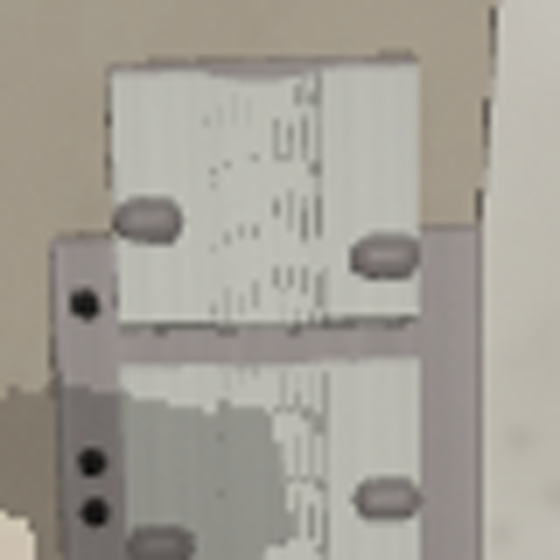

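View pics/w5b.png

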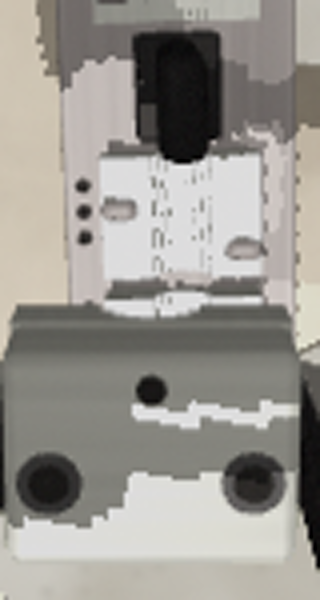

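Run:
```python
from h import *
pix=np.r_[up([(110,67),(418,63),(418,316),(118,322),(52,237),(479,227),(122,365),(420,358)],7,245,65),up([(100,156),(262,154),(106,280),(265,277)],4,240,145)]
pts=[(92,22,22),(92,-22,22),(58,-22,22),(58,22,22),(72,33,10),(72,-33,10),(52,22,22),(52,-22,22),(-18,22,22),(-18,-22,22),(-52,22,22),(-52,-22,22)]
C=wcam('w5');p,r=fit(C,pix,pts,[514,386,1.76]); print(p,r)
# cap in hand: fit TCP-relative; assume z of bottom = tcpz-18.1
o=pickle.load(open('pics/w5.pkl','rb'))
zb=o['ee_pos'][2]-18.1+26
q=up([(5,352),(297,355),(297,548),(17,562)],4,240,145)
P=[(17,22,zb),(17,-22,zb),(-17,-22,zb),(-17,22,zb)]
print(fit(C,q,P,[515,347,1.76]))
c,s=np.cos(p[2]),np.sin(p[2]); print('seat1',p[0]+75*c,p[1]+75*s)
```

```text
[515.51488097 385.5746349    1.79191304] [1.  0.1 0.3 0.3 0.7 0.9 0.2 0.1 0.6 0.1 0.3 0.5]
(array([515.58706164, 347.45293859,   1.78501684]), array([2.1, 3.1, 3.2, 2. ]))
seat1 499.0659343408562 458.74862040441474
```

arm_command(deltas=[[-0.05, 0.4, 0, 0, 0, 0.005, 1], [-0.1, 0.8, 0, 0, 0, 0.01, 1], [-0.13, 1, -0.2, 0, 0, 0.01, 1], [-0.13, 1, -0.4, 0, 0, 0.01, 1], [-0.13, 1, -0.4, 0, 0, 0.01, 1]])

```text
t: 8.5
ee_pos: [504.2, 424.8, 141.3]
tool_rot: [0.552, 0.441, 0.553, -0.443]
ft_force: [0.2, -0.4, -1.8]
width: 43.8
```

Run:
```python
from h import *
goto([499.1,458.7,75],0.221)
```

```text
delta [-0.0641  0.4236 -0.8282] turn [ 0.0003 -0.0008  0.    ] | pos [504.2 424.8 141.3] yaw 0.2209 t 8.5 F [ 0.2 -0.4 -1.8] w 43.8
```

arm_command(deltas=[[-0.03, 0.2, -0.2, 0, 0, 0, 1], [-0.06, 0.42, -0.4, 0, 0, 0, 1], [-0.064, 0.424, -0.7, 0, 0, 0, 1], [-0.064, 0.424, -0.83, 0, 0, 0, 1], [-0.064, 0.424, -0.83, 0, 0, 0, 1]])

```text
t: 9.0
ee_pos: [499.4, 456.8, 74.0]
tool_rot: [0.551, 0.441, 0.552, -0.444]
ft_force: [0.3, -0.5, -0.2]
width: 44.1
```

Run:
```python
from h import *
goto([499.1,458.7,40.1],0.221)
o,_=snap('wrist','w6');crop('w6',160,150,400,330,3.2,'w6a')
```

```text
delta [-0.0039  0.0243 -0.4243] turn [ 0.001  -0.0011  0.0006] | pos [499.4 456.8  74. ] yaw 0.2191 t 9.0 F [ 0.3 -0.5 -0.2] w 44.1
```

View pics/w6a.png

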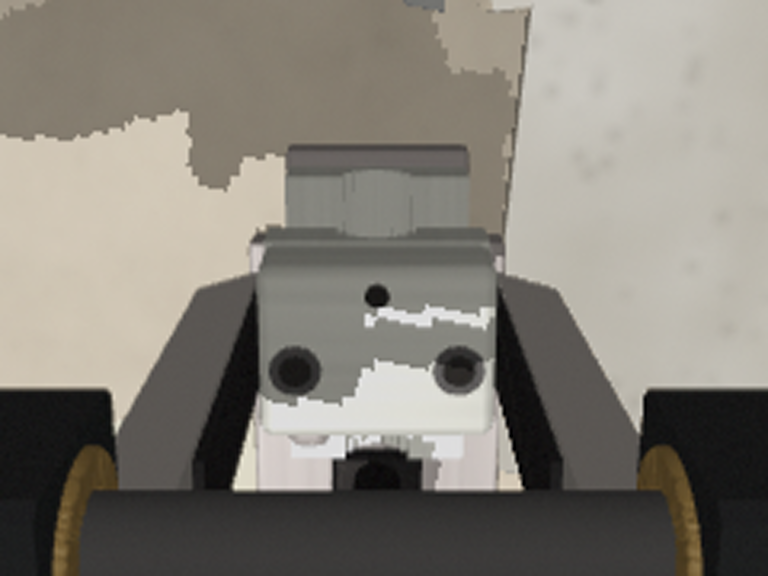

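arm_command(deltas=[[0, 0.03, -0.1, 0, 0, 0, 1], [0, 0.03, -0.2, 0, 0, 0, 1], [0, 0.03, -0.3, 0, 0, 0, 1], [0, 0.03, -0.35, 0, 0, 0, 1], [0, 0.03, -0.35, 0, 0, 0, 1]])

```text
t: 9.55
ee_pos: [499.6, 459.4, 46.5]
tool_rot: [0.551, 0.441, 0.552, -0.444]
ft_force: [-0.7, -0.0, -1.8]
width: 43.8
```

arm_command(deltas=[[0, 0, -0.02, 0, 0, 0, 1], [0, 0, -0.04, 0, 0, 0, 1], [0, 0, -0.06, 0, 0, 0, 1], [0, 0, -0.075, 0, 0, 0, 1], [0, 0, -0.075, 0, 0, 0, 1]])

```text
t: 10.05
ee_pos: [499.6, 459.4, 40.4]
tool_rot: [0.551, 0.441, 0.552, -0.444]
ft_force: [1.0, 0.2, -1.3]
width: 43.7
```

arm_command(deltas=[[0, 0, -0.01, 0, 0, 0, 1], [0, 0, -0.015, 0, 0, 0, 1], [0, 0, -0.015, 0, 0, 0, 1], [0, 0, -0.015, 0, 0, 0, 0.4], [0, 0, -0.01, 0, 0, 0, 0.1]])

```text
t: 10.55
ee_pos: [499.7, 459.5, 40.3]
tool_rot: [0.551, 0.441, 0.552, -0.444]
ft_force: [-2.0, -0.9, 2.9]
width: 43.7
```

arm_command(deltas=[[0, 0, 0, 0, 0, 0, -0.3], [0, 0, 0.3, 0, 0, 0, -0.3], [0, 0, 0.6, 0, 0, 0, -0.3], [0, -0.4, 1, 0, 0, 0, -1], [0, -0.6, 1, 0, 0, 0, -1]])

```text
t: 11.05
ee_pos: [501.7, 410.5, 124.2]
tool_rot: [0.552, 0.443, 0.551, -0.442]
ft_force: [1.7, -0.3, -0.3]
width: 73.8
```

arm_command(deltas=[[0.0, -0.5, 0.5, 0, 0, 0, -1], [0, -1, 0.7, 0, 0, 0, -1], [0.1, -1, 0.7, 0, 0, 0, -1], [0.1, -1, 0.7, 0, 0, 0, -1], [0.1, -1, 0.7, 0, 0, 0, -1]])

```text
t: 11.55
ee_pos: [509.2, 331.2, 179.3]
tool_rot: [0.552, 0.443, 0.552, -0.442]
ft_force: [-0.2, 0.5, -0.9]
width: 93.9
```

Run:
```python
from h import *
o,_=snap('wrist','w7'); goto([570,150,200],0,o);crop('w7',180,50,400,250,3,'w7a')
```

```text
delta [ 0.7604 -2.2652  0.2585] turn [-0.0002  0.0001 -0.0696] | pos [509.2 331.2 179.3] yaw 0.2186 t 11.55 F [-0.2  0.5 -0.9] w 93.9
```

View pics/w7a.png

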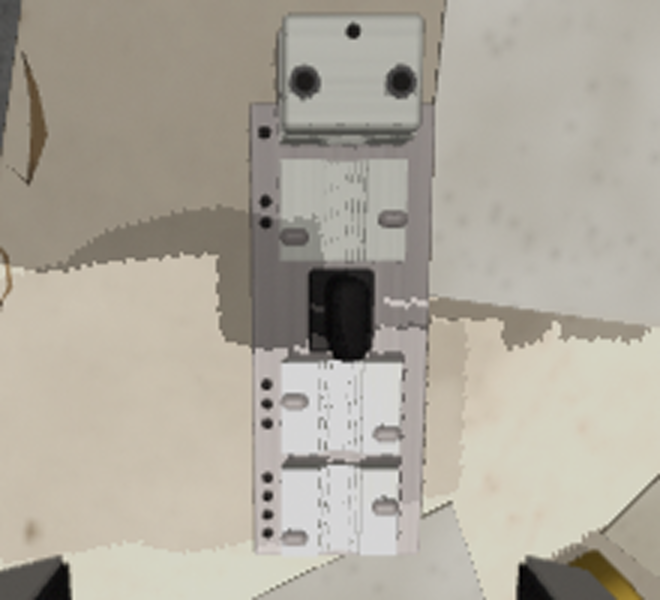

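arm_command(deltas=[[0.3, -0.5, 0.1, 0, 0, -0.04, -1], [0.6, -1, 0.2, 0, 0, -0.08, -1], [0.75, -1, 0.3, 0, 0, -0.12, -1], [0.75, -1, 0.3, 0, 0, -0.13, -1], [0.75, -1, 0.3, 0, 0, -0.13, -1]])

```text
t: 12.1
ee_pos: [568.0, 252.9, 201.9]
tool_rot: [-0.451, -0.544, -0.452, 0.545]
ft_force: [-0.3, 0.6, 0.1]
width: 94.0
```

arm_command(deltas=[[0, -0.5, 0, 0, 0, 0, -1], [0, -1, 0, 0, 0, 0, -1], [0, -1, 0, 0, 0, 0, -1], [0, -1, 0, 0, 0, 0, -1], [0, -1, 0, 0, 0, 0, -1]])

```text
t: 12.6
ee_pos: [567.2, 174.9, 201.4]
tool_rot: [-0.452, -0.543, -0.453, 0.544]
ft_force: [0.0, 0.3, -1.0]
width: 93.9
```

Run:
```python
from h import *
o,_=snap('wrist','w8'); goto([570,96,57],-0.197,o)
```

```text
delta [ 0.0348 -0.9868 -1.8045] turn [ 0.     -0.0006 -0.0049] | pos [567.2 174.9 201.4] yaw -0.1816 t 12.6 F [ 0.   0.3 -1. ] w 93.9
```

View pics/w8.png

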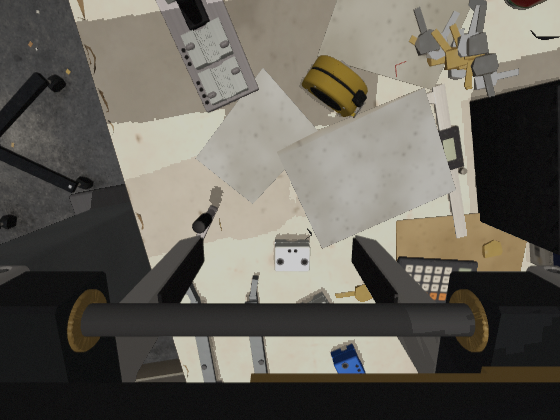

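Run:
```python
from h import *
crop('w8',260,225,325,275,10,'w8a'); print(px2w(wcam('w2'),203.8,217,19))
```

```text
[514.97174062  77.95161506  19.        ]
```

View pics/w8a.png

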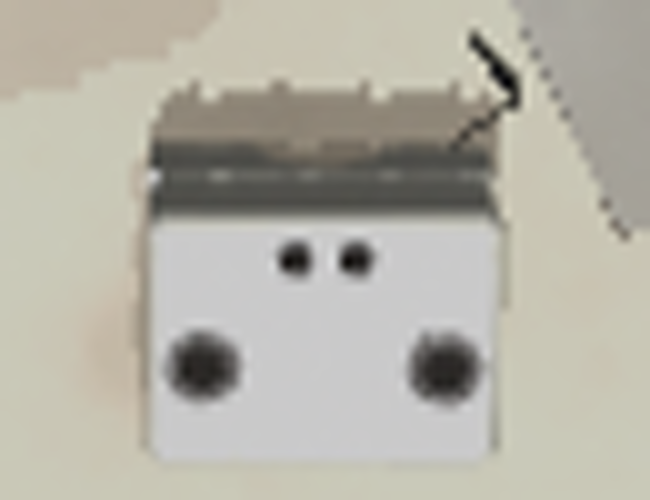

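Run:
```python
from h import *
p,r=fit(wcam('w8'),up([(150,216),(499,215),(492,459),(150,459)],10,260,225),[(17,22,26),(17,-22,26),(-17,-22,26),(-17,22,26)],[570,96,1.4]); print(p,r)
goto([p[0],p[1],56],p[2]-np.pi/2)
```

```text
[570.65375248  96.11474389   1.39057065] [0.7 0.6 0.7 0.7]
delta [ 0.0413 -0.9843 -1.8179] turn [ 0.0001 -0.0006  0.0005] | pos [567.3 174.9 201.4] yaw -0.1819 t 12.65 F [ 0.8  0.1 -0.4] w 93.7
```

arm_command(deltas=[[0.02, -0.4, -0.3, 0, 0, 0, -0.35], [0.04, -0.8, -0.6, 0, 0, 0, -0.35], [0.04, -0.98, -0.9, 0, 0, 0, -0.35], [0.04, -0.98, -0.9, 0, 0, 0, -0.35], [0.04, -0.98, -0.9, 0, 0, 0, -0.35]])

```text
t: 13.15
ee_pos: [570.6, 97.7, 129.5]
tool_rot: [-0.452, -0.542, -0.453, 0.544]
ft_force: [0.3, -0.6, 0.7]
width: 63.7
```

arm_command(deltas=[[0, 0, -0.3, 0, 0, 0, -0.35], [0, 0, -0.6, 0, 0, 0, -0.35], [0, 0, -0.9, 0, 0, 0, -0.35], [0, 0, -0.9, 0, 0, 0, -0.35], [0, 0, -0.9, 0, 0, 0, -0.35]])

```text
t: 13.65
ee_pos: [571.1, 98.9, 58.7]
tool_rot: [-0.453, -0.542, -0.454, 0.543]
ft_force: [-0.3, -0.8, 0.5]
width: 63.4
```

Run:
```python
from h import *
goto([570.6,96.1,17],-0.18); snap('wrist','w9'); crop('w9',160,170,400,350,3,'w9a')
```

```text
delta [-0.0067 -0.035  -0.5213] turn [-0.0001 -0.0005 -0.0004] | pos [571.1  98.9  58.7] yaw -0.1788 t 13.65 F [-0.3 -0.8  0.5] w 63.4
```

View pics/w9a.png

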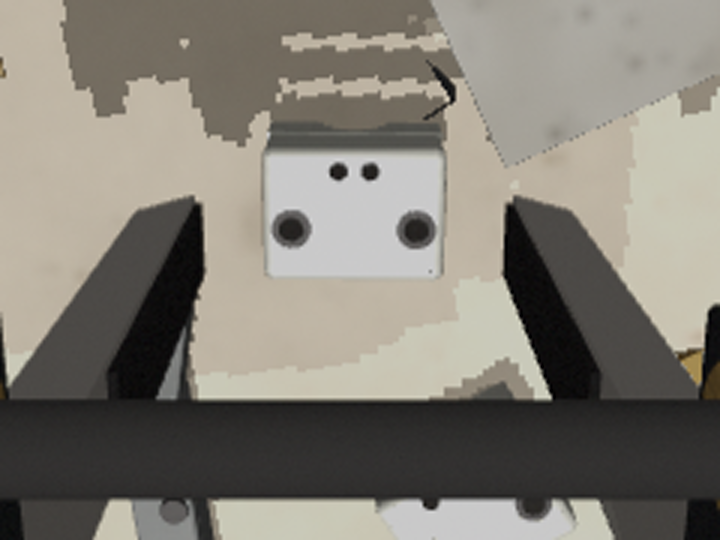

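arm_command(deltas=[[0, -0.035, -0.2, 0, 0, 0, -0.35], [-0.005, -0.035, -0.4, 0, 0, 0, -0.35], [-0.005, -0.035, -0.54, 0, 0, 0, -0.35], [-0.005, -0.035, -0.54, 0, 0, 0, 1], [-0.005, -0.035, -0.54, 0, 0, 0, 1]], force=25)

```text
t: 14.2
ee_pos: [570.9, 95.7, 15.6]
tool_rot: [-0.453, -0.542, -0.454, 0.543]
ft_force: [0.3, -0.3, 0.3]
width: 50.8
```

arm_command(deltas=[[0, 0, 0, 0, 0, 0, 1], [0, 0, 0, 0, 0, 0, 1], [0, 0, 0.1, 0, 0, 0, 1], [0, 0, 0.4, 0, 0, 0, 1], [0, 0, 0.8, 0, 0, 0, 1]])

```text
t: 14.7
ee_pos: [570.2, 95.4, 80.2]
tool_rot: [-0.453, -0.542, -0.454, 0.544]
ft_force: [-0.9, 0.3, -0.7]
width: 43.8
```

arm_command(deltas=[[0, 0.1, 0.4, 0, 0, 0.04, 1], [-0.1, 0.5, 0.8, 0, 0, 0.08, 1], [-0.3, 1, 1, 0, 0, 0.125, 1], [-0.4, 1, 1, 0, 0, 0.125, 1], [-0.4, 1, 1, 0, 0, 0.125, 1]])

```text
t: 15.2
ee_pos: [537.5, 176.3, 161.0]
tool_rot: [0.55, 0.443, 0.551, -0.444]
ft_force: [0.7, -1.0, -1.9]
width: 43.8
```

arm_command(deltas=[[-0.2, 0.5, 0.2, 0, 0, 0, 1], [-0.3, 1, 0.2, 0, 0, 0, 1], [-0.3, 1, 0.2, 0, 0, 0, 1], [-0.3, 1, 0.2, 0, 0, 0, 1], [-0.3, 1, 0.2, 0, 0, 0, 1]])

```text
t: 15.7
ee_pos: [514.1, 254.3, 176.7]
tool_rot: [0.55, 0.443, 0.55, -0.445]
ft_force: [-0.6, -0.5, -1.9]
width: 43.7
```

arm_command(deltas=[[0, 0.4, 0, 0, 0, 0, 1], [0, 0.7, 0, 0, 0, 0, 1], [0, 0.7, 0, 0, 0, 0, 1], [0, 0.7, 0, 0, 0, 0, 1], [0, 0.7, 0, 0, 0, 0, 1]])

```text
t: 16.2
ee_pos: [514.7, 308.5, 176.6]
tool_rot: [0.549, 0.444, 0.55, -0.446]
ft_force: [-0.8, 1.1, -0.8]
width: 44.0
```

Run:
```python
from h import *
o,_=snap('wrist','w10'); goto([500,460,120],0.221,o)
crop('w10',160,50,400,300,2.4,'w10a')
```

```text
delta [-0.1832  1.8937 -0.708 ] turn [ 0.0008 -0.0007  0.0038] | pos [514.7 308.5 176.6] yaw 0.209 t 16.2 F [-0.8  1.1 -0.8] w 44.0
```

View pics/w10a.png

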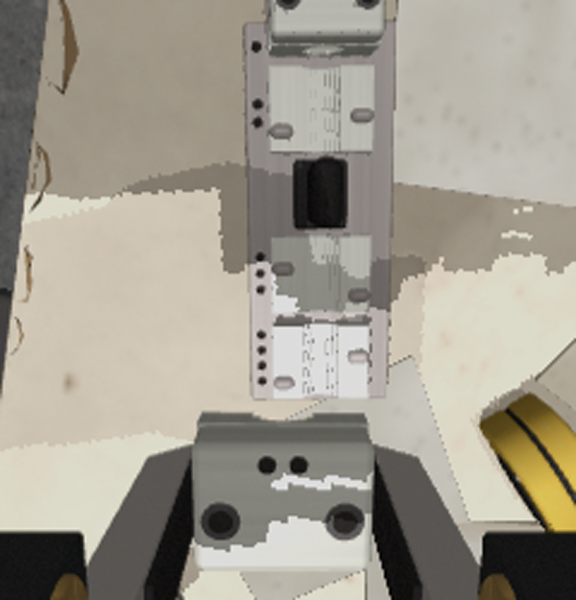

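Run:
```python
from h import *
crop('w10',255,70,330,130,9,'w10b'); crop('w10',255,145,330,220,8,'w10c')
```

```text
(no output)
```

View pics/w10b.png

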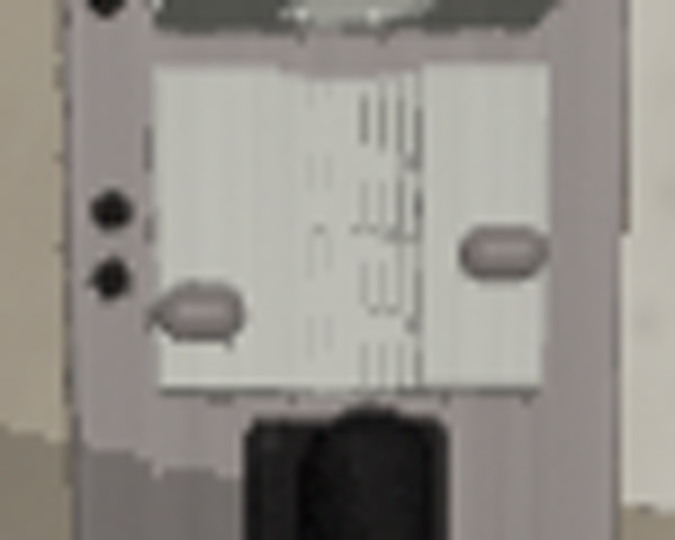

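View pics/w10c.png

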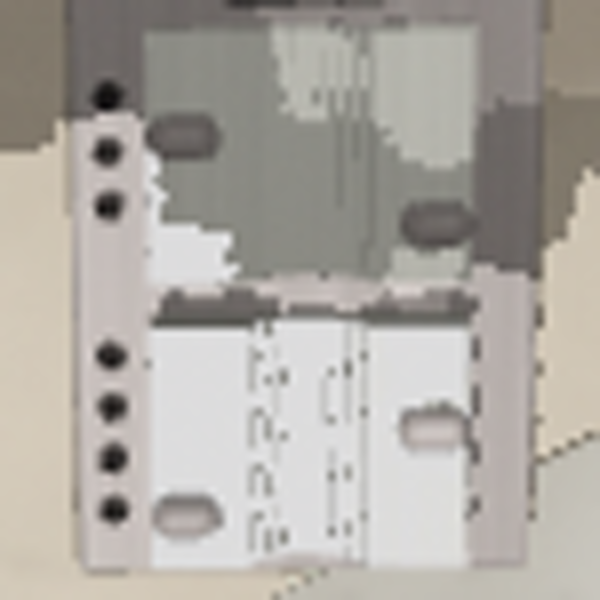

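Run:
```python
from h import *
pix=np.r_[up([(153,66),(550,63),(545,386),(158,388)],9,255,70),up([(145,28),(477,28),(472,278),(147,288),(150,326),(470,325),(466,567),(150,570),(80,572),(527,567)],8,255,145)]
pts=[(52,22,22),(52,-22,22),(18,-22,22),(18,22,22),(-18,22,22),(-18,-22,22),(-52,-22,22),(-52,22,22),(-58,22,22),(-58,-22,22),(-92,-22,22),(-92,22,22),(-96,33,10),(-96,-33,10)]
C=wcam('w10');p,r=fit(C,pix,pts,[514,386,1.76]); print(p,r)
o=pickle.load(open('pics/w10.pkl','rb'))
zb=o['ee_pos'][2]-15.5+26
q=up([(194,442),(371,443),(370,563),(200,568)],2.4,160,50)
P=[(17,22,zb),(17,-22,zb),(-17,-22,zb),(-17,22,zb)]
print(fit(C,q,P,[515,308,1.76]))
c,s=np.cos(p[2]),np.sin(p[2]); t=np.array([p[0]+35*c,p[1]+35*s]);print('seat2',t, 'tcp',t-.3*np.array([c,s]),p[2]-np.pi/2)
```

```text
[515.21786775 385.5452556    1.78904206] [0.2 0.1 0.3 0.1 0.1 0.3 0.4 0.5 0.2 0.1 0.1 0.2 0.4 0.6]
(array([515.0471154 , 309.24818892,   1.79576851]), array([2.4, 2.5, 2.7, 2.1]))
seat2 [507.63976217 419.71501293] tcp [507.70471736 419.42212929] 0.21824573188933538
```

arm_command(deltas=[[-0.04, 0.4, 0, 0, 0, 0.003, 1], [-0.08, 0.8, 0, 0, 0, 0.003, 1], [-0.09, 1, -0.2, 0, 0, 0.003, 1], [-0.09, 1, -0.4, 0, 0, 0.003, 1], [-0.09, 1, -0.4, 0, 0, 0.003, 1]])

```text
t: 16.75
ee_pos: [506.8, 386.9, 142.5]
tool_rot: [0.551, 0.44, 0.551, -0.445]
ft_force: [0.5, -1.4, -1.0]
width: 43.5
```

Run:
```python
from h import *
goto([507.6,419.4,70],0.219)
```

```text
delta [ 0.0101  0.4058 -0.9068] turn [ 0.0016 -0.0014  0.0004] | pos [506.8 386.9 142.5] yaw 0.2177 t 16.75 F [ 0.5 -1.4 -1. ] w 43.5
```

arm_command(deltas=[[0.01, 0.25, -0.1, 0, 0, 0, 1], [0.01, 0.42, -0.3, 0, 0, 0, 1], [0.01, 0.42, -0.6, 0, 0, 0, 1], [0.01, 0.42, -0.8, 0, 0, 0, 1], [0.01, 0.42, -0.8, 0, 0, 0, 1]])

```text
t: 17.25
ee_pos: [507.3, 418.5, 76.9]
tool_rot: [0.551, 0.44, 0.551, -0.447]
ft_force: [-0.2, -0.8, -1.1]
width: 43.5
```

Run:
```python
from h import *
goto([507.6,419.4,44],0.219)
```

```text
delta [ 0.0033  0.0114 -0.4116] turn [ 0.0024 -0.0021  0.0009] | pos [507.3 418.5  76.9] yaw 0.216 t 17.25 F [-0.2 -0.8 -1.1] w 43.5
```

arm_command(deltas=[[0.004, 0.012, -0.1, 0.002, -0.002, 0.001, 1], [0.004, 0.012, -0.2, 0.002, -0.002, 0.001, 1], [0.004, 0.012, -0.3, 0.002, -0.002, 0.001, 1], [0.004, 0.012, -0.4, 0.002, -0.002, 0.001, 1], [0.004, 0.012, -0.4, 0.002, -0.002, 0.001, 1]])

```text
t: 17.75
ee_pos: [507.2, 419.1, 43.8]
tool_rot: [0.552, 0.441, 0.552, -0.443]
ft_force: [-0.1, -0.1, -1.4]
width: 43.9
```

arm_command(deltas=[[0, 0, -0.02, 0, 0, 0, 1], [0, 0, -0.04, 0, 0, 0, 1], [0, 0, -0.06, 0, 0, 0, 1], [0, 0, -0.08, 0, 0, 0, 1], [0, 0, -0.09, 0, 0, 0, 1]])

```text
t: 18.25
ee_pos: [507.3, 419.2, 37.9]
tool_rot: [0.552, 0.442, 0.552, -0.443]
ft_force: [-10.7, -8.2, 31.6]
width: 43.4
```

arm_command(deltas=[[0, 0, 0, 0, 0, 0, 0.4], [0, 0, 0, 0, 0, 0, 0.1], [0, 0, 0, 0, 0, 0, -0.3], [0, 0, 0.4, 0, 0, 0, -0.3], [0, 0, 0.8, 0, 0, 0, -0.3]])

```text
t: 18.75
ee_pos: [506.9, 418.7, 101.9]
tool_rot: [0.552, 0.441, 0.552, -0.444]
ft_force: [0.0, 0.6, 0.2]
width: 60.3
```

arm_command(deltas=[[0.0, -0.3, 0.5, 0, 0, 0, -0.5], [0, -0.6, 0.9, 0, 0, 0, -1], [0, -1, 0.9, 0, 0, 0, -1], [0, -1, 0.9, 0, 0, 0, -1], [0, -1, 0.9, 0, 0, 0, -1]])

```text
t: 19.25
ee_pos: [507.0, 338.5, 174.0]
tool_rot: [0.551, 0.441, 0.552, -0.444]
ft_force: [1.2, -0.2, 0.1]
width: 93.5
```

Run:
```python
from h import *
o,_=snap('wrist','w11'); goto([590,60,200],0,o);crop('w11',180,30,400,250,2.7,'w11a')
```

```text
delta [ 1.0379 -3.4819  0.3248] turn [ 0.0008 -0.0009 -0.0695] | pos [507.  338.5 174. ] yaw 0.2182 t 19.25 F [ 1.2 -0.2  0.1] w 93.5
```

View pics/w11a.png

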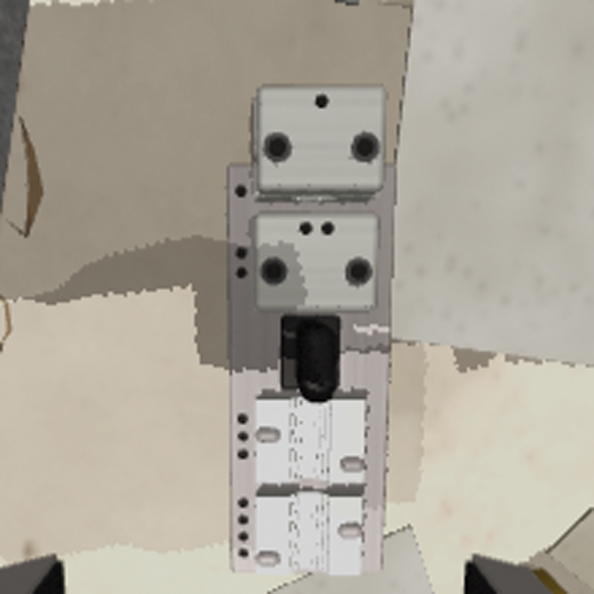

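arm_command(deltas=[[0.3, -0.5, 0.1, 0, 0, -0.03, -1], [0.6, -1, 0.2, 0, 0, -0.05, -1], [0.8, -1, 0.3, 0, 0, -0.07, -1], [0.8, -1, 0.3, 0, 0, -0.07, -1], [0.8, -1, 0.3, 0, 0, -0.07, -1]])

```text
t: 19.8
ee_pos: [570.3, 260.4, 196.8]
tool_rot: [-0.5, -0.498, -0.501, 0.501]
ft_force: [-0.6, -0.5, -0.5]
width: 94.1
```

arm_command(deltas=[[0, -0.5, 0, 0, 0, 0, -1], [0.1, -1, 0, 0, 0, 0, -1], [0.15, -1, 0, 0, 0, 0, -1], [0.15, -1, 0, 0, 0, 0, -1], [0.15, -1, 0, 0, 0, 0, -1]])

```text
t: 20.3
ee_pos: [581.5, 182.2, 196.3]
tool_rot: [0.5, 0.497, 0.502, -0.501]
ft_force: [0.8, 1.0, -0.3]
width: 94.1
```

arm_command(deltas=[[0, -0.5, 0, 0, 0, 0, -1], [0, -1, 0, 0, 0, 0, -1], [0, -1, 0, 0, 0, 0, -1], [0, -1, 0, 0, 0, 0, -1], [0, -1, 0, 0, 0, 0, -1]])

```text
t: 20.8
ee_pos: [581.3, 104.3, 196.0]
tool_rot: [0.501, 0.496, 0.503, -0.5]
ft_force: [1.0, 0.1, -0.0]
width: 94.2
```

Run:
```python
from h import *
o,_=snap('wrist','w12'); goto([590,60,200],0,o)
```

```text
delta [ 0.1084 -0.5532  0.0497] turn [ 0.0007 -0.0018 -0.0022] | pos [581.3 104.3 196. ] yaw 0.007 t 20.8 F [ 1.   0.1 -0. ] w 94.2
```

View pics/w12.png

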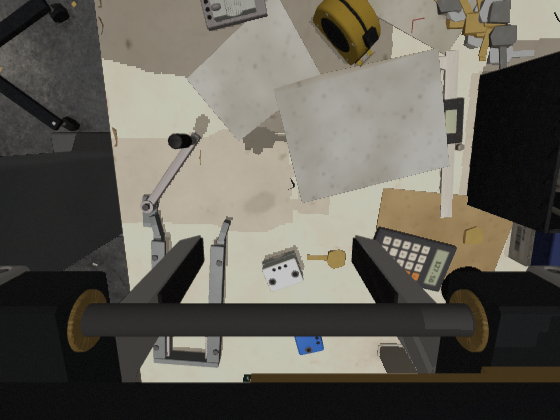

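Run:
```python
from h import *
crop('w12',250,240,315,300,10,'w12a')
```

```text
(no output)
```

View pics/w12a.png

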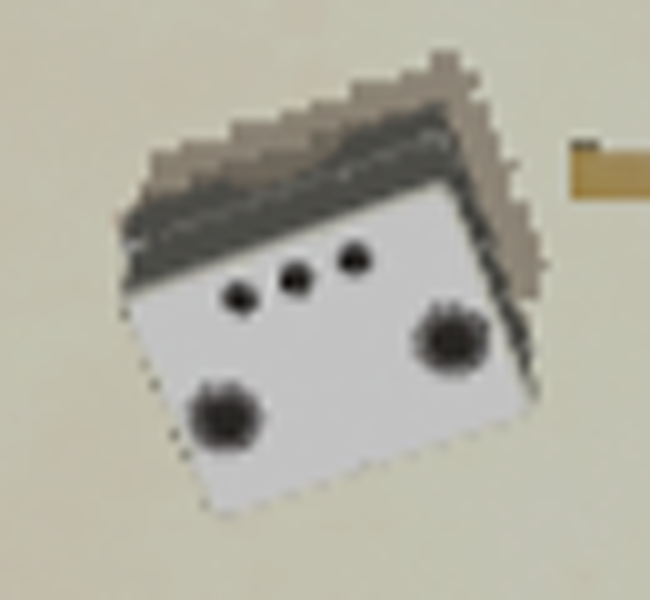

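Run:
```python
from h import *
p,r=fit(wcam('w12'),up([(126,296),(450,180),(535,402),(214,515)],10,250,240),[(17,22,26),(17,-22,26),(-17,-22,26),(-17,22,26)],[585,10,1.9]); print(p,r)
goto([p[0],p[1],56],p[2]-np.pi/2)
C=wcam('w12')
for q in [(309,343),(337,258),(310,257),(229,220)]: print(px2w(C,*q,20))
```

```text
[587.71280942   7.94868488   1.94116285] [1.2 0.9 1.  0.8]
delta [ 0.0793 -1.2026 -1.7505] turn [ 0.001  -0.0017  0.1157] | pos [581.4 104.2 196. ] yaw 0.007 t 20.85 F [ 0.2 -0.8  1. ] w 93.9
[624.18958549 -94.11833035  20.        ]
[654.73877954  27.99484102  20.        ]
[621.34194455  28.98658343  20.        ]
[522.66137306  75.58027221  20.        ]
```

arm_command(deltas=[[0.02, -0.4, -0.3, 0, 0, 0.04, -0.35], [0.05, -0.8, -0.6, 0, 0, 0.08, -0.35], [0.08, -1, -0.9, 0, -0.001, 0.115, -0.35], [0.08, -1, -0.9, 0.001, -0.001, 0.115, -0.35], [0.08, -1, -0.9, 0.001, -0.001, 0.115, -0.35]])

```text
t: 21.35
ee_pos: [587.9, 25.3, 124.2]
tool_rot: [0.582, 0.4, 0.583, -0.401]
ft_force: [-0.4, 1.5, -0.1]
width: 63.6
```

arm_command(deltas=[[0, -0.2, -0.2, 0, 0, 0, -0.35], [0, -0.21, -0.5, 0, 0, 0, -0.35], [0, -0.21, -0.8, 0, 0, 0, -0.35], [0, -0.21, -0.8, 0, 0, 0, -0.35], [0, -0.21, -0.8, 0, 0, 0, -0.35]])

```text
t: 21.85
ee_pos: [588.5, 9.8, 61.4]
tool_rot: [0.582, 0.4, 0.583, -0.401]
ft_force: [0.7, 1.0, 0.4]
width: 63.7
```

Run:
```python
from h import *
goto([587.7,7.9,16],0.3704); snap('wrist','w13'); crop('w13',160,170,400,350,3,'w13a')
```

```text
delta [-0.0101 -0.0239 -0.5678] turn [-0.0001 -0.0006  0.0012] | pos [588.5   9.8  61.4] yaw 0.3665 t 21.85 F [0.7 1.  0.4] w 63.7
```

View pics/w13a.png

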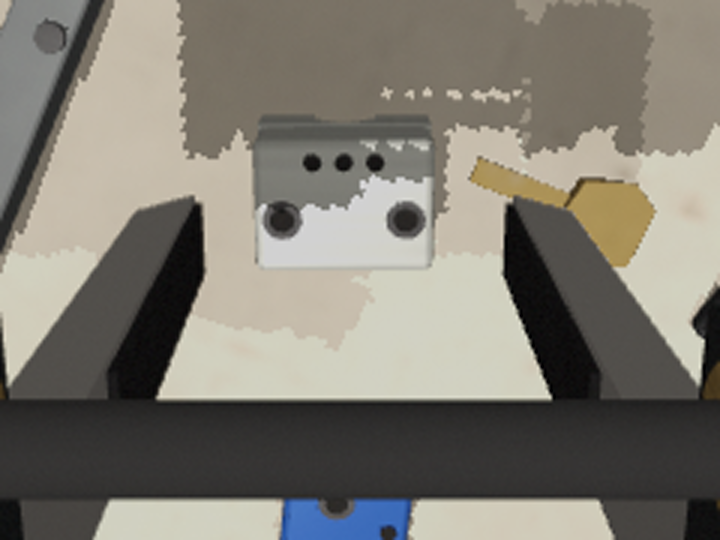

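arm_command(deltas=[[-0.04, -0.034, -0.1, 0, 0, 0.001, -0.35], [-0.04, -0.034, -0.35, 0, 0, 0.001, -0.35], [-0.04, -0.034, -0.56, 0, 0, 0.001, -0.35], [-0.04, -0.034, -0.565, 0, 0, 0.001, 1], [-0.04, -0.034, -0.565, 0, 0, 0.001, 1]], force=25)

```text
t: 22.4
ee_pos: [585.6, 6.7, 16.7]
tool_rot: [0.583, 0.399, 0.584, -0.4]
ft_force: [-0.6, -0.1, 0.3]
width: 50.7
```

arm_command(deltas=[[0, 0, 0, 0, 0, 0, 1], [0, 0, 0, 0, 0, 0, 1], [0, 0, 0, 0, 0, 0, 1], [0, 0, 0, 0, 0, 0, 1], [0, 0, 0.3, 0, 0, 0, 1]])

```text
t: 22.9
ee_pos: [584.1, 6.7, 39.1]
tool_rot: [0.582, 0.399, 0.585, -0.401]
ft_force: [0.1, 0.4, -0.7]
width: 43.5
```

arm_command(deltas=[[0, 0, 0.4, 0, 0, 0, 1], [-0.1, 0.3, 0.8, 0, 0, -0.02, 1], [-0.2, 0.6, 1, 0, 0, -0.04, 1], [-0.3, 1, 1, 0, 0, -0.048, 1], [-0.3, 1, 1, 0, 0, -0.048, 1]])

```text
t: 23.4
ee_pos: [559.2, 91.5, 119.5]
tool_rot: [0.551, 0.441, 0.554, -0.441]
ft_force: [0.6, -0.1, -1.5]
width: 43.6
```

arm_command(deltas=[[-0.1, 0.5, 0.4, 0, 0, 0, 1], [-0.2, 1, 0.6, 0, 0, 0, 1], [-0.3, 1, 0.6, 0, 0, 0, 1], [-0.3, 1, 0.6, 0, 0, 0, 1], [-0.3, 1, 0.6, 0, 0, 0, 1]])

```text
t: 23.9
ee_pos: [535.4, 170.4, 167.2]
tool_rot: [0.551, 0.441, 0.554, -0.442]
ft_force: [-0.3, 0.0, -0.6]
width: 43.8
```

arm_command(deltas=[[-0.1, 0.5, 0.2, 0, 0, 0, 1], [-0.2, 1, 0.2, 0, 0, 0, 1], [-0.25, 1, 0.2, 0, 0, 0, 1], [-0.25, 1, 0.2, 0, 0, 0, 1], [-0.25, 1, 0.2, 0, 0, 0, 1]])

```text
t: 24.4
ee_pos: [516.0, 248.5, 182.9]
tool_rot: [0.55, 0.441, 0.554, -0.443]
ft_force: [0.2, -0.1, -0.8]
width: 43.9
```

Run:
```python
from h import *
goto([515,300,176],0.219)
```

```text
delta [-0.0126  0.6443 -0.0861] turn [-0.0004 -0.0017 -0.0004] | pos [516.  248.5 182.9] yaw 0.2202 t 24.4 F [ 0.2 -0.1 -0.8] w 43.9
```

arm_command(deltas=[[0, 0.2, -0.05, 0, 0, 0, 1], [0, 0.3, -0.08, 0, -0.001, 0, 1], [0, 0.3, -0.08, 0, -0.0015, 0, 1], [0, 0.3, -0.08, 0, -0.0015, 0, 1], [0, 0.3, -0.08, 0, -0.0015, 0, 1]])

```text
t: 24.9
ee_pos: [516.1, 272.1, 176.5]
tool_rot: [0.551, 0.442, 0.552, -0.442]
ft_force: [-0.7, 0.1, -0.9]
width: 44.1
```

Run:
```python
from h import *
o,_=snap('wrist','w14'); goto([522.9,351,80],0.2185,o); crop('w14',255,100,330,200,6,'w14a'); crop('w14',160,30,400,300,2.2,'w14b')
```

```text
delta [ 0.0853  0.9862 -1.2066] turn [-0.0004 -0.0002 -0.0005] | pos [516.1 272.1 176.5] yaw 0.2199 t 24.9 F [-0.7  0.1 -0.9] w 44.1
```

View pics/w14a.png

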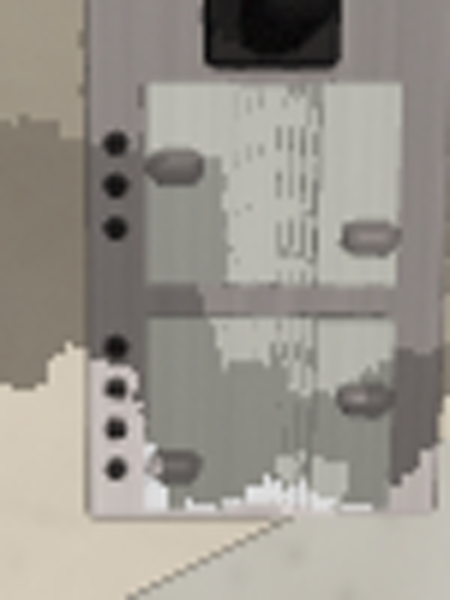

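View pics/w14b.png

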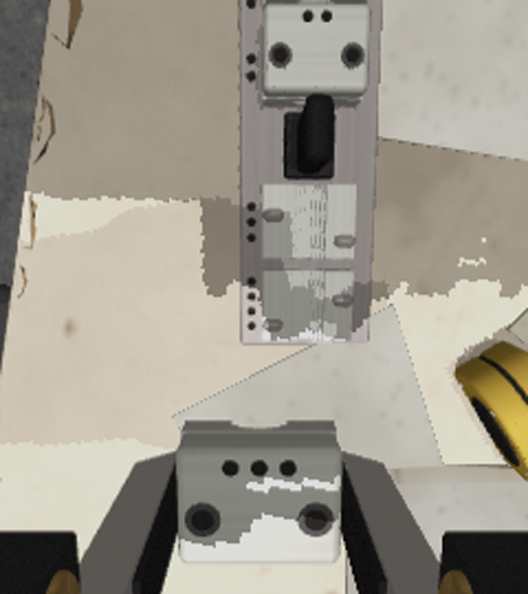

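Run:
```python
from h import *
pix=up([(146,83),(403,83),(397,284),(148,284),(148,317),(396,318),(88,518),(438,515)],6,255,100)
pts=[(-18,22,22),(-18,-22,22),(-52,-22,22),(-52,22,22),(-58,22,22),(-58,-22,22),(-96,33,10),(-96,-33,10)]
C=wcam('w14');p,r=fit(C,pix,pts,[514,386,1.76]); print(p,r)
c,s=np.cos(p[2]),np.sin(p[2]); t=np.array([p[0]-35*c,p[1]-35*s]);print('seat3',t)
```

```text
[515.13864466 385.61541107   1.79356346] [0.2 0.3 0.2 0.1 0.2 0.1 0.2 0.6]
seat3 [522.8711675  351.48026656]
```

arm_command(deltas=[[0.04, 0.4, 0, 0, 0, 0, 1], [0.08, 0.8, -0.2, 0, 0, 0, 1], [0.085, 0.99, -0.5, 0, 0, 0, 1], [0.085, 0.99, -0.9, 0, 0, 0, 1], [0.085, 0.99, -1, 0, 0, 0, 1]])

```text
t: 25.45
ee_pos: [521.5, 350.5, 93.7]
tool_rot: [0.551, 0.441, 0.553, -0.443]
ft_force: [-0.5, -0.6, -1.0]
width: 43.7
```

Run:
```python
from h import *
goto([522.9,351.2,45],0.2205)
```

```text
delta [ 0.0172  0.0088 -0.6085] turn [ 0.0005 -0.0011  0.0001] | pos [521.5 350.5  93.7] yaw 0.2202 t 25.45 F [-0.5 -0.6 -1. ] w 43.7
```

arm_command(deltas=[[0.017, 0.01, -0.1, 0, -0.001, 0, 1], [0.017, 0.01, -0.25, 0, -0.001, 0, 1], [0.017, 0.01, -0.4, 0, -0.001, 0, 1], [0.017, 0.01, -0.55, 0, -0.001, 0, 1], [0.017, 0.01, -0.59, 0, -0.001, 0, 1]])

```text
t: 25.95
ee_pos: [522.4, 350.9, 45.2]
tool_rot: [0.552, 0.441, 0.552, -0.443]
ft_force: [-0.0, 0.1, -1.4]
width: 43.2
```

Run:
```python
from h import *
goto([522.9,351.2,38.4],0.2205)
```

```text
delta [ 0.0058  0.0035 -0.0847] turn [ 0.0007 -0.0005  0.0001] | pos [522.4 350.9  45.2] yaw 0.2201 t 25.95 F [-0.   0.1 -1.4] w 43.2
```

arm_command(deltas=[[0.004, 0.004, -0.02, 0, 0, 0, 1], [0.004, 0.004, -0.04, 0, 0, 0, 1], [0.004, 0.004, -0.06, 0, 0, 0, 1], [0.004, 0.004, -0.08, 0, 0, 0, 1], [0.004, 0.004, -0.085, 0, 0, 0, 1]])

```text
t: 26.45
ee_pos: [522.9, 351.4, 39.3]
tool_rot: [0.552, 0.441, 0.552, -0.443]
ft_force: [-6.5, -4.5, 18.8]
width: 43.9
```

arm_command(deltas=[[0, 0, -0.01, 0, 0, 0, 1], [0, 0, -0.01, 0, 0, 0, 0.3], [0, 0, 0, 0, 0, 0, -0.3], [0, 0, 0.4, 0, 0, 0, -0.3], [0, 0, 0.8, 0, 0, 0, -0.3]])

```text
t: 26.95
ee_pos: [522.6, 351.1, 103.7]
tool_rot: [0.552, 0.441, 0.552, -0.443]
ft_force: [0.3, -0.0, 1.1]
width: 60.5
```

arm_command(deltas=[[0.0, -0.3, 0.5, 0, 0, 0, -0.5], [0, -0.6, 0.9, 0, 0, 0, -1], [0, -1, 0.9, 0, 0, 0, -1], [0, -1, 0.9, 0, 0, 0, -1], [0, -1, 0.9, 0, 0, 0, -1]])

```text
t: 27.45
ee_pos: [522.8, 270.9, 176.0]
tool_rot: [0.552, 0.441, 0.552, -0.443]
ft_force: [-0.4, 0.5, 0.9]
width: 93.3
```

Run:
```python
from h import *
o,_=snap('wrist','w15');crop('w15',240,0,340,200,3,'w15a');snap('side','d15'); snap('scene','s15'); goto([515,386,200],0.22,o)
```

```text
delta [-0.0976  1.4385  0.2994] turn [ 0.0006 -0.0005  0.0003] | pos [522.8 270.9 176. ] yaw 0.219 t 27.45 F [-0.4  0.5  0.9] w 93.3
```

View pics/w15a.png

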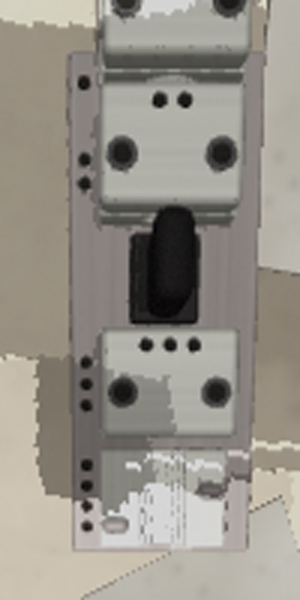

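View pics/s15.png

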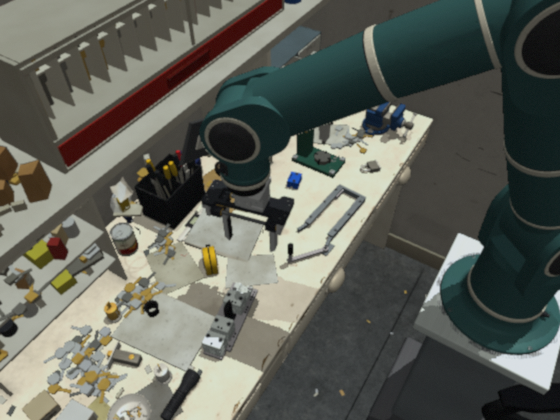

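Run:
```python
from h import *
C=wcam('w15'); x,y,a=515.15,385.6,1.792; c,s=np.cos(a),np.sin(a)
im=cv2.imread('pics/w15.png'); S=5; x0,y0=240,0
big=cv2.resize(im[0:160,240:340],None,fx=S,fy=S,interpolation=cv2.INTER_CUBIC)
for k in (75,35,-35):
    P=[(x+c*u-s*v,y+s*u+c*v,48) for u,v in [(k+17,22),(k+17,-22),(k-17,-22),(k-17,22)]]
    q=((w2px(C,P)-[x0,y0]+.5)*S).astype(int); cv2.polylines(big,[q],True,(0,0,255),1)
cv2.imwrite('pics/w15o.png',cv2.resize(big,None,fx=.74,fy=.74))
```

```text
(no output)
```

View pics/w15o.png

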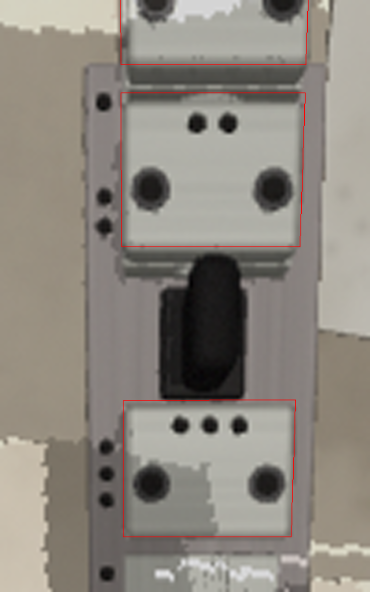

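arm_command(deltas=[[-0.3, -0.1, 0.1, 0, 0, -0.045, -0.2], [-0.5, -0.2, 0.2, 0, 0, -0.09, -0.2], [-0.7, -0.3, 0.3, 0, 0, -0.135, -0.2], [-0.7, -0.3, 0.3, 0, 0, -0.16, -0.2], [-0.7, -0.3, 0.3, 0, 0, -0.16, -0.2]])

```text
t: 28.1
ee_pos: [466.0, 248.8, 199.3]
tool_rot: [-0.424, -0.564, -0.425, 0.566]
ft_force: [0.3, 0.2, 0.8]
width: 58.0
```

Run:
```python
from h import *
o,_=snap('wrist','w16'); goto([480,170,120],-0.3,o)
```

```text
delta [ 0.1745 -0.9856 -0.9915] turn [ 0.0003 -0.0011 -0.0059] | pos [466.  248.8 199.3] yaw -0.2815 t 28.1 F [0.3 0.2 0.8] w 58.0
```

View pics/w16.png

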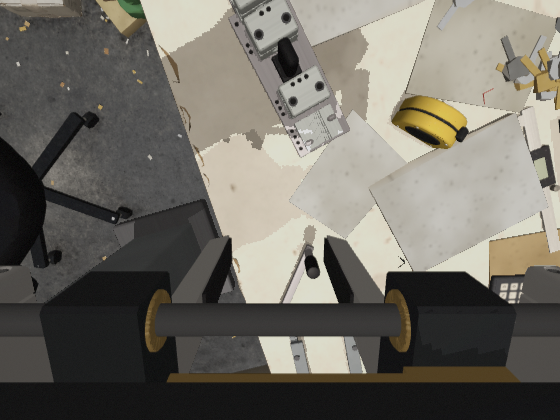

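Run:
```python
from h import *
crop('w16',270,220,350,290,9,'w16a'); print(px2w(wcam('w16'),313,270,74))
```

```text
[483.07069001 172.01147953  74.        ]
```

View pics/w16a.png

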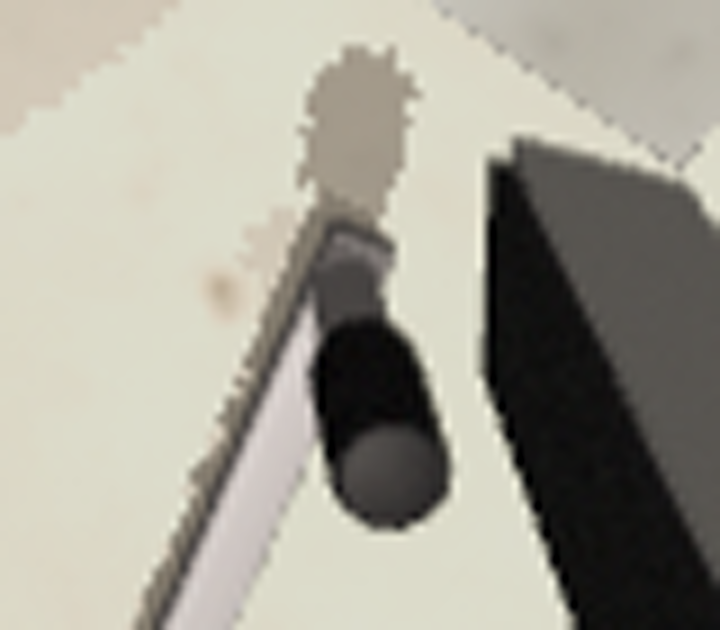

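Run:
```python
from h import *
k=px2w(wcam('w16'),313.3,272.6,74);print(k); goto([k[0],k[1],120],-0.2815)
```

```text
[482.62636565 169.00088603  74.        ]
delta [ 0.205  -0.9978 -0.9894] turn [ 0.0004 -0.0011 -0.001 ] | pos [466.2 248.8 199.2] yaw -0.2783 t 28.15 F [ 0.   0.6 -0.3] w 56.9
```

arm_command(deltas=[[0.1, -0.4, -0.2, 0, 0, 0, -0.2], [0.19, -0.8, -0.5, 0, -0.001, 0, -0.2], [0.19, -1, -0.8, 0, -0.001, 0, -0.2], [0.19, -1, -0.95, 0, -0.001, 0, -0.2], [0.19, -1, -0.95, 0, -0.001, 0, -0.2]])

```text
t: 28.65
ee_pos: [480.9, 169.1, 121.7]
tool_rot: [-0.427, -0.563, -0.426, 0.566]
ft_force: [-0.1, -0.6, 0.1]
width: 56.5
```

arm_command(deltas=[[0, 0, -0.3, 0, 0, 0, -0.2], [0, 0, -0.6, 0, 0, 0, -0.2], [0, 0, -0.9, 0, 0, 0, -0.2], [0, 0, -0.93, 0, 0, 0, 1], [0, 0, -0.93, 0, 0, 0, 1]], force=10)

```text
t: 29.15
ee_pos: [481.2, 169.9, 47.9]
tool_rot: [-0.427, -0.562, -0.427, 0.565]
ft_force: [-0.4, -0.2, 0.8]
width: 43.6
```

arm_command(deltas=[[0, 0, 0, 0, 0, 0, 1], [0, 0, 0, 0, 0, 0, 1], [0, 0, 0, 0, 0, 0, 1], [0, 0, 0, 0, 0, 0, 1], [0, 0, 0, 0, 0, 0, 1]])

```text
t: 29.65
ee_pos: [481.6, 170.3, 48.4]
tool_rot: [-0.427, -0.563, -0.427, 0.565]
ft_force: [-0.4, 1.3, 7.8]
width: 14.4
```

Run:
```python
from h import *
goto(); snap('wrist','w17')
```

```text
delta [0. 0. 0.] turn [ 0.0007 -0.0006 -0.    ] | pos [481.6 170.3  48.4] yaw -0.275 t 29.65 F [-0.4  1.3  7.8] w 14.4
```

View pics/w17.png

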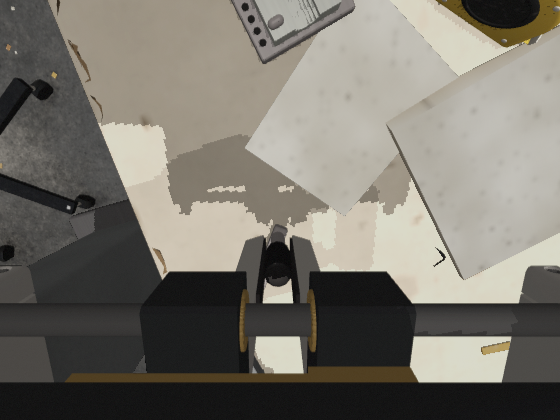

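arm_command(deltas=[[-0.13, 0.075, 0, 0, 0, 0, 1], [-0.26, 0.139, 0, 0, 0, 0, 1], [-0.4, 0.186, 0, 0, 0, 0, 1], [-0.545, 0.218, 0, 0, 0, 0, 1], [-0.71, 0.231, 0, 0, 0, 0, 1]])

```text
t: 30.2
ee_pos: [423.8, 189.0, 48.4]
tool_rot: [-0.427, -0.563, -0.427, 0.565]
ft_force: [2.4, -0.3, 3.6]
width: 14.7
```

arm_command(deltas=[[0, 0, 0, 0, 0, 0, 1], [0, 0, 0, 0, 0, 0, 1], [0, 0, 0, 0, 0, 0, 1], [0, 0, 0, 0, 0, 0, 1], [0, 0, 0, 0, 0, 0, 1]])

```text
t: 30.7
ee_pos: [423.7, 189.0, 48.4]
tool_rot: [-0.427, -0.563, -0.427, 0.565]
ft_force: [-0.4, 0.7, 3.7]
width: 14.6
```

arm_command(deltas=[[0, 0, 0, 0, 0, 0, 0.3], [0, 0, 0, 0, 0, 0, 0.2], [0, 0, 0.2, 0, 0, 0, 0.2], [0, 0, 0.6, 0, 0, 0, 0.2], [0, 0, 1, 0, 0, 0, 0.2]])

```text
t: 31.2
ee_pos: [423.4, 188.4, 129.0]
tool_rot: [-0.427, -0.562, -0.426, 0.565]
ft_force: [0.1, -0.0, 0.8]
width: 37.5
```

arm_command(deltas=[[0.2, 0, 0.5, 0, 0, 0.045, -1], [0.4, 0, 1, 0, 0, 0.09, -1], [0.6, 0, 1, 0, 0, 0.1, -1], [0.6, 0, 1, 0, 0, 0.1, -1], [0.6, 0, 1, 0, 0, 0.1, -1]])

```text
t: 31.7
ee_pos: [470.9, 188.1, 208.3]
tool_rot: [0.51, 0.489, 0.509, -0.493]
ft_force: [0.1, 0.0, -1.1]
width: 74.2
```

Run:
```python
from h import *
goto([465,110,270],0); snap('wrist','w18')
```

```text
delta [-0.0735 -0.9762  0.771 ] turn [ 0.0016 -0.0009 -0.0119] | pos [470.9 188.1 208.3] yaw 0.0374 t 31.7 F [ 0.1  0.  -1.1] w 74.2
```

View pics/w18.png

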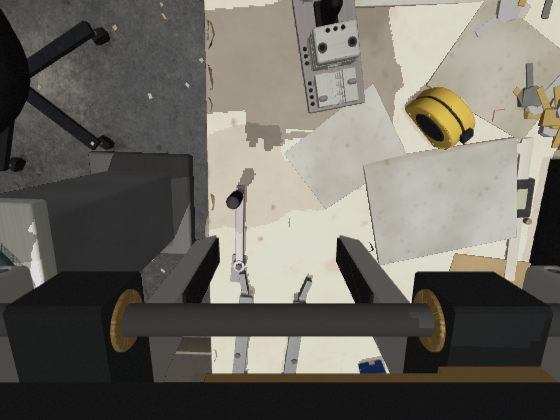

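arm_command(deltas=[[-0.1, -0.5, 0.3, 0, 0, 0.045, -1], [-0.2, -1, 0.6, 0, 0, 0.09, -1], [-0.4, -1, 1, 0, 0, 0.135, -1], [-0.4, -1, 1, 0, 0, 0.18, -1], [-0.4, -1, 1, 0, 0, 0.225, -1]])

```text
t: 32.25
ee_pos: [437.8, 108.2, 288.5]
tool_rot: [0.649, 0.281, 0.647, -0.283]
ft_force: [-0.7, 0.0, -1.3]
width: 94.1
```

arm_command(deltas=[[-0.1, -0.5, 0, 0, 0, 0.045, -1], [-0.1, -0.8, 0, 0, 0, 0.09, -1], [-0.1, -0.8, 0, 0, 0, 0.135, -1], [-0.1, -0.8, 0, 0, 0, 0.18, -1], [-0.1, -0.8, 0, 0, 0, 0.225, -1]])

```text
t: 32.75
ee_pos: [429.0, 44.2, 287.8]
tool_rot: [0.707, 0.037, 0.705, -0.039]
ft_force: [-0.5, 0.5, 0.6]
width: 94.3
```

Run:
```python
from h import *
o,_=snap('wrist','w19'); goto([430,60,290],1.4,o); print(o['joint_pos'].round(2))
```

```text
delta [0.012  0.1971 0.028 ] turn [ 0.0009  0.0009 -0.0197] | pos [429.   44.2 287.8] yaw 1.462 t 32.75 F [-0.5  0.5  0.6] w 94.3
[-0.85 -0.04  0.67  1.99  0.03  1.18  1.26]
```

View pics/w19.png

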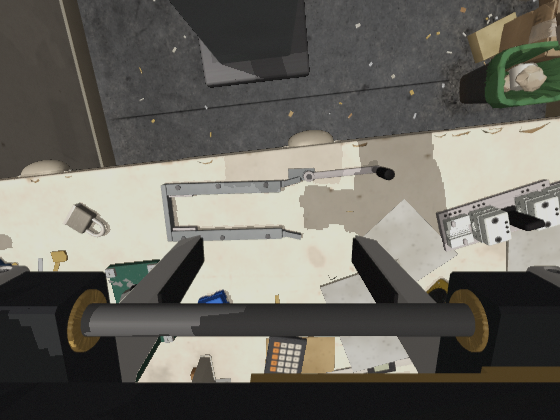

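Run:
```python
from h import *
crop('w19',155,155,315,250,5,'w19a')
```

```text
(no output)
```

View pics/w19a.png

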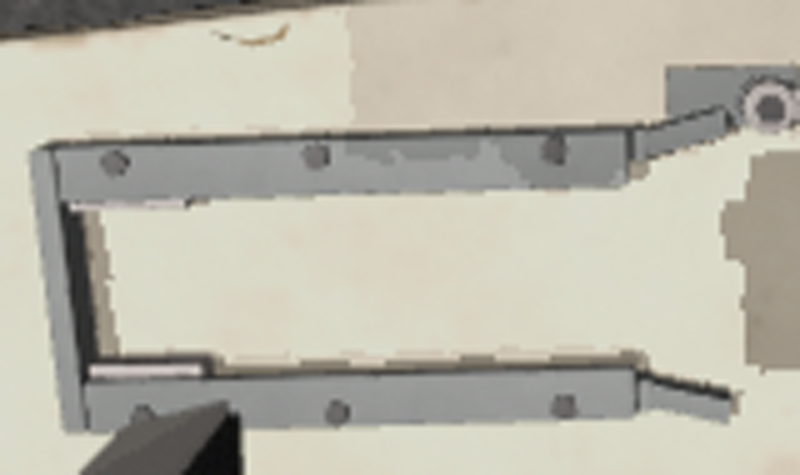

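Run:
```python
from h import *
C=wcam('w19')
W=[px2w(C,*q,19)[:2] for q in up([(630,187),(637,368),(65,203),(88,380)],5,155,155)]
print(np.round(W,1), np.linalg.norm(W[0]-W[1]),np.linalg.norm(W[2]-W[3]))
def f(p):
    c,s=np.cos(p[2]),np.sin(p[2]); r=[]
    L=[((w-p[:2])@[c,s],(w-p[:2])@[-s,c]) for w in W]
    return [L[0][0]+68,L[1][0]+68,L[0][1]+28,L[1][1]-28,L[2][1]+28,L[3][1]-28]
r=least_squares(f,[464,-16,-1.64],x_scale=[100,100,1]);p=r.x;print(p,np.round(r.fun,1))
c,s=np.cos(p[2]),np.sin(p[2]);L=[((w-p[:2])@[c,s]) for w in W];print(np.round(L,1))
h=px2w(C,*up([(769,108)],5,155,155)[0],17)[:2]; print('hinge',h,'pred',[p[0]-104*c+50*s,p[1]-104*s-50*c])
k=px2w(C,386,173.5,74); print('knob',k)
```

```text
[[ 441.6   47.3]
 [ 497.7   43.5]
 [ 428.3 -120.4]
 [ 483.5 -124.3]] 56.261408413157405 55.318883836663815
[464.11767376 -22.35003152  -1.65177066] [ 0.4 -0.4 -0.1  0.2  0.3 -0.4]
[-67.6 -68.4 100.7 100. ]
hinge [422.91657242  90.43300686] pred [np.float64(422.6936365996085), np.float64(85.35349276795439)]
knob [421.92261418 184.35953663  74.        ]
```

Run:
```python
from h import *
C=wcam('w19'); p=[464.3,-17.3,-1.652]; c,s=np.cos(p[2]),np.sin(p[2])
for n,q,z in [('flU',(728,110),19),('flU13',(728,110),13),('flL',(737,405),19),('flL0',(737,405),0),('blkU',(190,203),10),('blkL',(207,368),12),('endplate outer top',(35,150),19),('endplate outer bot',(68,430),19),('railend outerU',(632,130),19),('railendoutL',(637,410),19),('hinge',(769,108),17)]:
    w=px2w(C,*up([q],5,155,155)[0],z)[:2]-p[:2]; print(n,z,(w@[c,s]).round(1),(w@[-s,c]).round(1))
```

```text
flU 19 -91.8 -50.0
flU13 13 -92.2 -49.2
flL 19 -93.8 41.1
flL0 0 -95.2 47.7
blkU 10 71.1 -24.8
blkL 12 70.3 27.1
endplate outer top 19 112.7 -43.6
endplate outer bot 19 113.1 43.9
railend outerU 19 -63.6 -44.8
railendoutL 19 -63.0 41.9
hinge 17 -104.0 -50.0
```

arm_command(deltas=[[0.1, 0.5, -0.1, 0, 0, 0.045, -0.3], [0.2, 1, -0.2, 0, 0, 0.09, -0.3], [0.3, 1, -0.3, 0, 0, 0.135, -0.3], [0.3, 1, -0.3, 0, 0, 0.18, -0.3], [0.3, 1, -0.3, 0, 0, 0.225, -0.3]])

```text
t: 33.3
ee_pos: [452.4, 124.5, 262.8]
tool_rot: [0.675, -0.213, 0.674, 0.212]
ft_force: [-0.9, -0.9, -0.3]
width: 61.5
```

arm_command(deltas=[[0.1, 0.5, -0.1, 0, 0, 0.045, -0.3], [0.2, 1, -0.2, 0, 0, 0.09, -0.3], [0.3, 1, -0.3, 0, 0, 0.135, -0.3], [0.3, 1, -0.3, 0, 0, 0.18, -0.3], [0.3, 1, -0.3, 0, 0, 0.225, -0.3]])

```text
t: 33.8
ee_pos: [475.6, 204.5, 237.7]
tool_rot: [0.559, -0.434, 0.558, 0.433]
ft_force: [0.3, 0.7, 0.3]
width: 61.0
```

arm_command(deltas=[[0.1, 0.5, -0.1, 0, 0, 0.045, -0.3], [0.2, 1, -0.2, 0, 0, 0.09, -0.3], [0.3, 1, -0.2, 0, 0, 0.12, -0.3], [0.3, 1, -0.2, 0, 0, 0.14, -0.3], [0.3, 1, -0.2, 0, 0, 0.15, -0.3]])

```text
t: 34.3
ee_pos: [498.8, 284.9, 220.8]
tool_rot: [-0.442, 0.552, -0.442, -0.551]
ft_force: [-0.1, 0.2, -0.7]
width: 60.7
```

Run:
```python
from h import *
o,_=snap('wrist','w20'); goto([515.15,385.6,150],1.7925+np.pi/2,o); print(o['joint_pos'].round(2))
```

```text
delta [ 0.2048  1.2582 -0.8847] turn [0.0005 0.0002 0.0004] | pos [498.8 284.9 220.8] yaw -2.9212 t 34.3 F [-0.1  0.2 -0.7] w 60.7
[-0.65  0.32  0.09  1.74 -0.03  1.09  2.82]
```

View pics/w20.png

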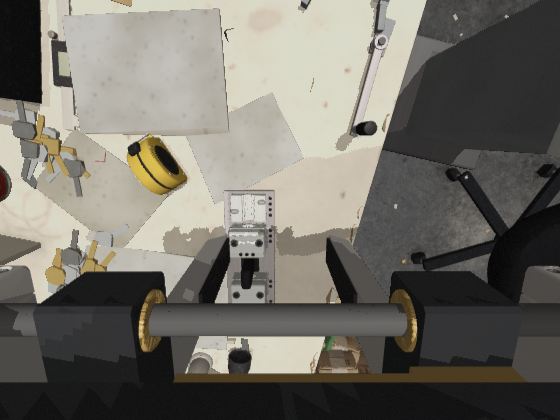

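arm_command(deltas=[[0.1, 0.4, 0, 0, 0, 0, -0.3], [0.14, 0.7, 0, 0, 0, 0, -0.3], [0.2, 1, -0.2, 0, 0, 0, -0.3], [0.2, 1, -0.4, 0, 0, 0, -0.3], [0.2, 1, -0.4, 0, 0, 0, -0.3]])

```text
t: 34.85
ee_pos: [513.4, 364.3, 186.3]
tool_rot: [-0.441, 0.552, -0.444, -0.551]
ft_force: [0.1, -0.2, 1.8]
width: 61.5
```

arm_command(deltas=[[0, 0.25, -0.2, 0, 0, 0, -0.3], [0, 0.26, -0.5, 0, 0, 0, -0.3], [0, 0.26, -0.7, 0, 0, 0, -0.3], [0, 0.26, -0.7, 0, 0, 0, -0.3], [0, 0.26, -0.7, 0, 0, 0, -0.3]])

```text
t: 35.35
ee_pos: [513.7, 384.6, 131.1]
tool_rot: [-0.441, 0.552, -0.444, -0.551]
ft_force: [-0.1, -0.5, 1.3]
width: 61.0
```

Run:
```python
from h import *
o,_=snap('wrist','w21'); goto([515.15,385.6,52],1.7925+np.pi/2,o); print(o['joint_pos'].round(3))
```

```text
delta [ 0.0175  0.0127 -0.9887] turn [ 0.0014 -0.0007  0.0014] | pos [513.7 384.6 131.1] yaw -2.9241 t 35.35 F [-0.1 -0.5  1.3] w 61.0
[-0.737  0.532  0.063  1.64  -0.036  0.975  2.696]
```

View pics/w21.png

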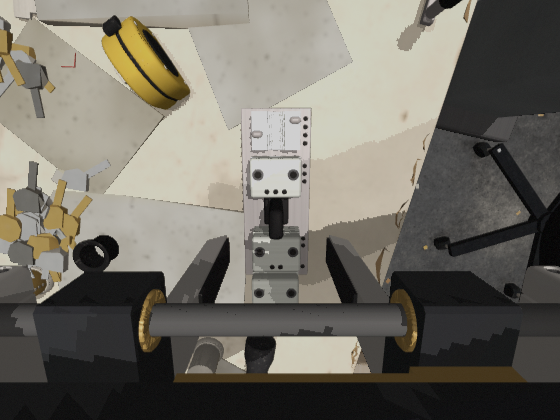

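arm_command(deltas=[[0.017, 0.012, -0.3, 0.001, 0, 0.001, -0.3], [0.017, 0.012, -0.6, 0.001, 0, 0.001, -0.3], [0.017, 0.012, -0.9, 0.001, 0, 0.001, -0.3], [0.017, 0.012, -0.98, 0.001, 0, 0.001, -0.3], [0.017, 0.012, -0.98, 0.001, 0, 0.001, -0.3]])

```text
t: 35.9
ee_pos: [515.5, 385.7, 53.5]
tool_rot: [0.441, -0.552, 0.443, 0.552]
ft_force: [-0.8, 1.0, 1.2]
width: 61.1
```

arm_command(deltas=[[0, 0, 0, 0, 0, 0, 0.3], [0, 0, 0, 0, 0, 0, 1], [0, 0, 0, 0, 0, 0, 1], [0, 0, 0, 0, 0, 0, 1], [0, 0, 0, 0, 0, 0, 1]], force=50)

```text
t: 36.4
ee_pos: [515.6, 385.8, 53.8]
tool_rot: [0.442, -0.552, 0.442, 0.552]
ft_force: [-0.4, -0.7, -0.5]
width: 24.5
```

arm_command(deltas=[[0, 0, 0, 0, 0, 0, 1], [0, 0, 0, 0, 0, 0, 1], [0, 0, 0, 0, 0, 0, 1], [0, 0, 0, 0, 0, 0, 1], [0, 0, 0, 0, 0, 0, 1]])

```text
t: 36.9
ee_pos: [515.4, 385.7, 53.8]
tool_rot: [0.441, -0.552, 0.443, 0.552]
ft_force: [-3.0, -1.7, 3.1]
width: 11.7
```

Run:
```python
from h import *
o,_=snap('wrist','w22'); goto([515.15,385.6,52],1.7925+np.pi/2,o); print(o['joint_pos'].round(3))
```

```text
delta [-0.0034 -0.0012 -0.0222] turn [ 0.0002 -0.0006  0.0004] | pos [515.4 385.7  53.8] yaw -2.9212 t 36.9 F [-3.  -1.7  3.1] w 11.7
[-0.729  0.63   0.053  1.679 -0.043  0.836  2.705]
```

View pics/w22.png

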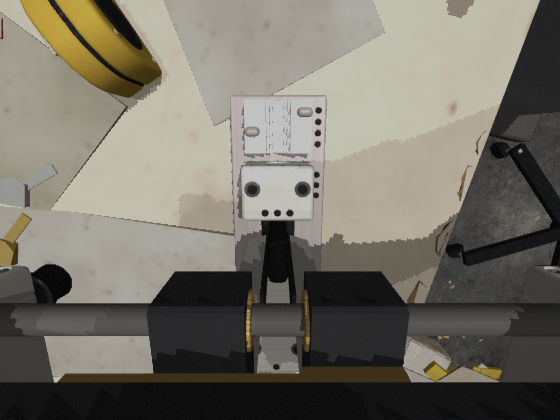

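arm_command(deltas=[[0, 0, 0.1, 0, 0, 0, 1], [0, 0, 0.3, 0, 0, 0, 1], [0, 0, 0.6, 0, 0, 0, 1], [0, 0, 0.9, 0, 0, 0, 1], [0, 0, 1, 0, 0, 0, 1]])

```text
t: 37.45
ee_pos: [516.5, 386.4, 137.2]
tool_rot: [0.443, -0.552, 0.441, 0.552]
ft_force: [0.5, -0.4, -7.5]
width: 11.8
```

arm_command(deltas=[[0, 0, 0.1, 0, 0, -0.03, 1], [0, 0, 0.1, 0, 0, -0.07, 1], [0, 0, 0.1, 0, 0, -0.11, 1], [0, 0, 0.1, 0, 0, -0.15, 1], [0, 0, 0.1, 0, 0, -0.19, 1]])

```text
t: 37.95
ee_pos: [516.3, 386.2, 145.0]
tool_rot: [0.586, -0.396, 0.585, 0.396]
ft_force: [-0.4, -0.3, -8.0]
width: 11.4
```

Run:
```python
from h import *
o,_=snap('wrist','w23'); goto(None,None,o); print(o['joint_pos'].round(3))
print('tape',px2w(wcam('w20'),157,165,30), 'loupe?',px2w(wcam('w21'),95,250,15))
```

```text
delta [0. 0. 0.] turn [-0.0001  0.0005 -0.    ] | pos [516.3 386.2 145. ] yaw 2.7598 t 37.95 F [-0.4 -0.3 -8. ] w 11.4
[-0.832  0.524  0.196  1.63  -0.115  0.997  2.16 ]
tape [647.01288958 281.56919939  30.        ] loupe? [684.79956697 466.11840651  15.        ]
```

View pics/w23.png

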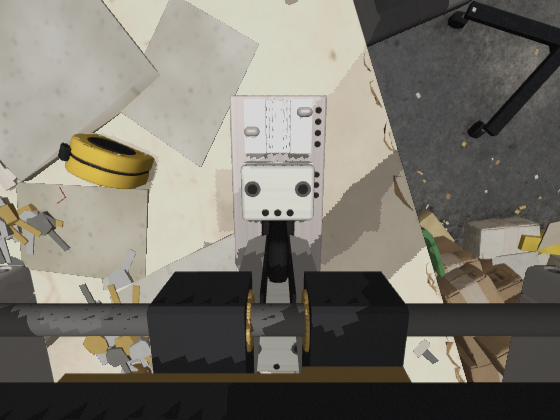

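arm_command(deltas=[[0, -0.1, 0, 0, 0, -0.04, 1], [0, -0.2, 0, 0, 0, -0.08, 1], [-0.05, -0.3, 0, 0, 0, -0.12, 1], [-0.1, -0.4, 0, 0, 0, -0.16, 1], [-0.1, -0.5, 0, 0, 0, -0.19, 1]])

```text
t: 38.5
ee_pos: [507.5, 346.1, 144.8]
tool_rot: [0.678, -0.203, 0.677, 0.203]
ft_force: [-0.6, 1.1, -8.0]
width: 11.5
```

arm_command(deltas=[[0, -0.1, 0, 0, 0, -0.04, 1], [0, -0.2, 0, 0, 0, -0.08, 1], [-0.05, -0.3, 0, 0, 0, -0.12, 1], [-0.1, -0.4, 0, 0, 0, -0.16, 1], [-0.1, -0.5, 0, 0, 0, -0.19, 1]])

```text
t: 39.0
ee_pos: [498.7, 305.9, 144.7]
tool_rot: [0.707, 0.005, 0.707, -0.006]
ft_force: [0.1, -0.2, -7.2]
width: 11.6
```

arm_command(deltas=[[0, -0.1, 0, 0, 0, -0.04, 1], [0, -0.2, 0, 0, 0, -0.08, 1], [-0.05, -0.3, 0, 0, 0, -0.12, 1], [-0.1, -0.4, 0, 0, 0, -0.16, 1], [-0.1, -0.5, 0, 0, 0, -0.19, 1]])

```text
t: 39.5
ee_pos: [490.1, 265.7, 144.6]
tool_rot: [0.673, 0.214, 0.674, -0.215]
ft_force: [0.8, 0.5, -7.7]
width: 11.6
```

arm_command(deltas=[[0, -0.1, 0, 0, 0, -0.04, 1], [0, -0.2, 0, 0, 0, -0.08, 1], [-0.05, -0.3, 0, 0, 0, -0.12, 1], [-0.1, -0.4, 0, 0, 0, -0.16, 1], [-0.1, -0.5, 0, 0, 0, -0.19, 1]])

```text
t: 40.0
ee_pos: [481.4, 225.6, 144.5]
tool_rot: [0.58, 0.403, 0.582, -0.404]
ft_force: [-0.6, -0.0, -8.1]
width: 11.8
```

Run:
```python
from h import *
o,_=snap('wrist','w24'); goto([480.5,182,145],-1.652+np.pi/2,o); print(o['joint_pos'].round(3))
```

```text
delta [-0.011  -0.5445  0.0061] turn [-0.0004 -0.0007 -0.1394] | pos [481.4 225.6 144.5] yaw 0.3568 t 40.0 F [-0.6 -0.  -8.1] w 11.8
[-1.131  0.433  0.797  1.931 -0.384  0.937  0.21 ]
```

View pics/w24.png

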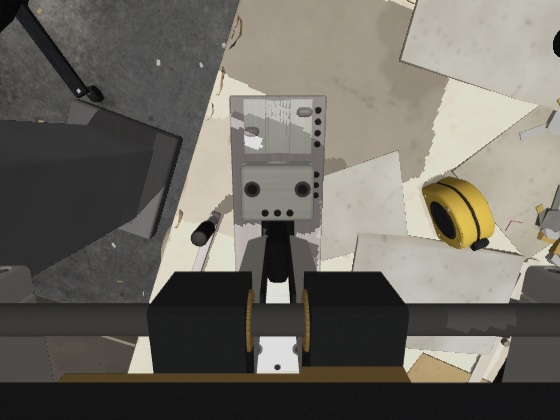

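arm_command(deltas=[[0, -0.1, 0, 0, 0, -0.04, 1], [0, -0.25, 0, 0, 0, -0.08, 1], [-0.01, -0.4, 0, 0, 0, -0.12, 1], [-0.01, -0.54, 0, 0, 0, -0.139, 1], [-0.01, -0.54, 0, 0, 0, -0.139, 1]])

```text
t: 40.55
ee_pos: [480.8, 180.0, 144.6]
tool_rot: [-0.477, -0.521, -0.479, 0.521]
ft_force: [0.2, 0.8, -7.8]
width: 12.0
```

arm_command(deltas=[[0, 0, -0.3, 0, 0, 0, 1], [0, 0, -0.6, 0, 0, 0, 1], [0, 0, -0.8, 0, 0, 0, 1], [0, 0, -0.9, 0, 0, 0, 1], [0, 0, -0.9, 0, 0, 0, 1]])

```text
t: 41.05
ee_pos: [480.7, 180.0, 72.1]
tool_rot: [-0.478, -0.52, -0.479, 0.521]
ft_force: [0.9, -0.6, -6.9]
width: 11.7
```

Run:
```python
from h import *
o,_=snap('wrist','w25'); snap('scene','s25'); goto([480.5,182,54],-1.652+np.pi/2,o); print(o['joint_pos'].round(3)); crop('s25',220,140,400,300,4,'s25a')
```

```text
delta [-0.0022  0.0247 -0.2259] turn [-0.0001 -0.001   0.0009] | pos [480.7 180.   72.1] yaw -0.084 t 41.05 F [ 0.9 -0.6 -6.9] w 11.7
[-1.065e+00  5.480e-01  8.190e-01  2.023e+00 -5.560e-01  8.080e-01
 -2.000e-03]
```

View pics/w25.png

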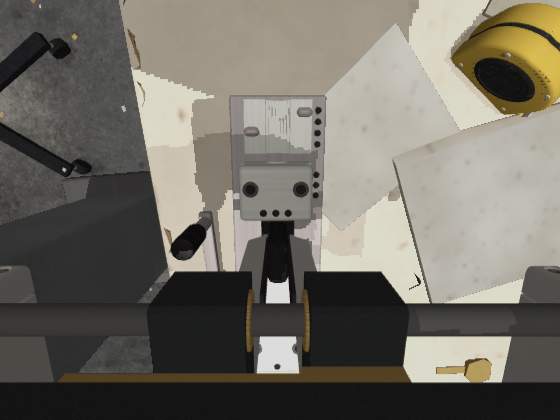

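View pics/s25a.png

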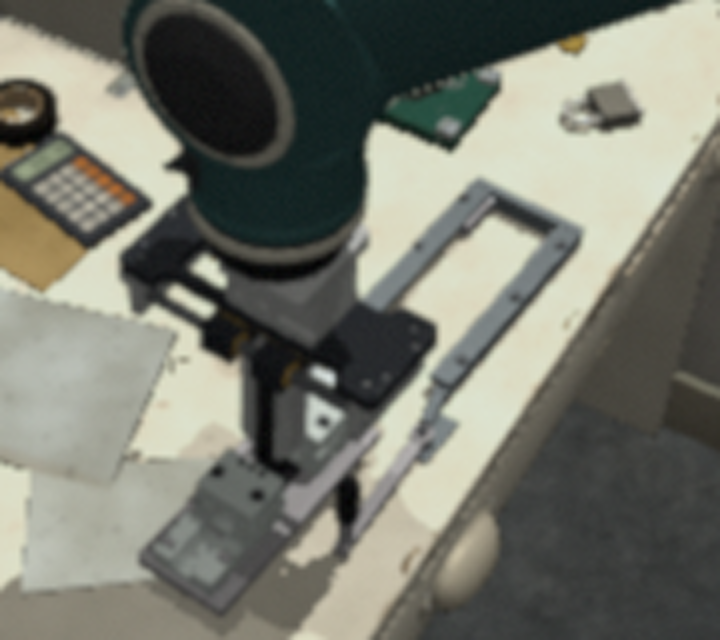

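arm_command(deltas=[[-0.003, 0, -0.06, 0, 0, 0.001, 1], [-0.003, 0, -0.12, 0, -0.001, 0.001, 1], [-0.003, 0, -0.18, 0, -0.001, 0.001, 1], [-0.003, 0, -0.215, 0, -0.001, 0.001, 1], [-0.003, 0, -0.215, 0, -0.001, 0.001, 1]])

```text
t: 41.65
ee_pos: [480.9, 180.0, 55.6]
tool_rot: [0.479, 0.52, 0.479, -0.52]
ft_force: [0.2, -0.1, -8.0]
width: 11.4
```

```bash
cat >> h.py <<'E'
D=np.array([464.3,-17.3]); PSI=-1.652
def dk(o=None):
    o=o or ctrl.get_obs(); c,s=np.cos(PSI),np.sin(PSI); w=o['ee_pos'][:2]-D
    print('dock xy',(w@[c,s]).round(1),(w@[-s,c]).round(2),'Fdock',(o['ft_force'][:2]@[c,s]).round(1),(o['ft_force'][:2]@[-s,c]).round(1),'Fz',o['ft_force'][2].round(1),'T',o['ft_torque'].round(2))
def dgo(d,z,lat=0):
    c,s=np.cos(PSI),np.sin(PSI); P=D+d*np.array([c,s])+lat*np.array([-s,c]); goto([*P,z],PSI+np.pi/2); dk()
E
python3 - <<'E'
from h import *
dgo(-130,54.4)
E
```

```text
delta [-0.0751 -0.8466 -0.0151] turn [-0.0002  0.0003  0.0001] | pos [480.9 180.   55.6] yaw -0.0816 t 41.65 F [ 0.2 -0.1 -8. ] w 11.4
dock xy -198.0 0.5 Fdock 0.1 0.2 Fz -8.0 T [-0.05  0.03  0.  ]
```

arm_command(deltas=[[-0.015, -0.15, -0.012, 0, 0, 0, 1], [-0.03, -0.32, -0.014, 0, 0, 0, 1], [-0.045, -0.5, -0.014, 0, 0, 0, 1], [-0.06, -0.68, -0.014, 0, 0, 0, 1], [-0.075, -0.84, -0.014, 0, 0, 0, 1]])

```text
t: 42.15
ee_pos: [474.7, 111.1, 54.6]
tool_rot: [0.479, 0.521, 0.479, -0.52]
ft_force: [-0.5, 0.6, -7.1]
width: 11.6
```

Run:
```python
from h import *
dgo(-80,54.4); snap('scene','s26'); crop('s26',220,140,400,300,4,'s26a')
```

```text
delta [-0.0494 -0.6087 -0.0029] turn [-0.0003  0.0004  0.0004] | pos [474.7 111.1  54.6] yaw -0.0826 t 42.15 F [-0.5  0.6 -7.1] w 11.6
dock xy -128.9 -0.01 Fdock -0.5 -0.5 Fz -7.1 T [0.01 0.07 0.06]
```

View pics/s26a.png

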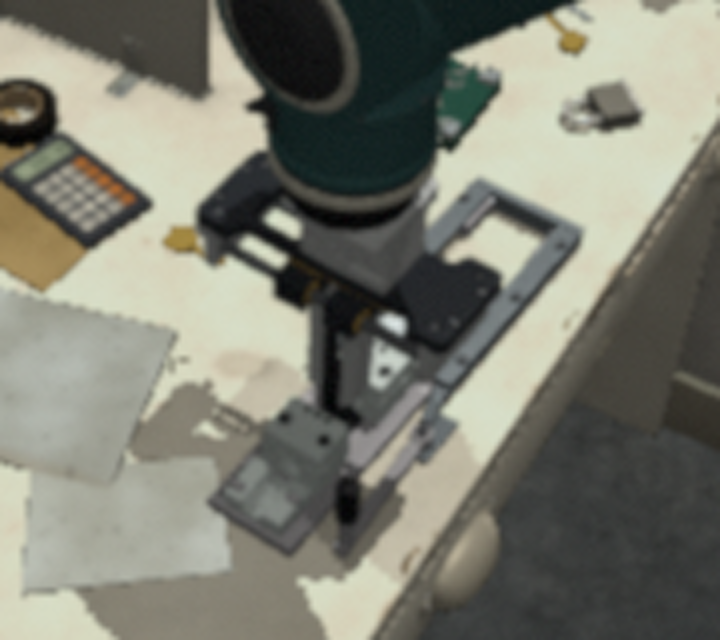

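arm_command(deltas=[[-0.01, -0.1, -0.003, 0, 0, 0, 1], [-0.02, -0.2, -0.003, 0, 0, 0, 1], [-0.027, -0.3, -0.003, 0, 0, 0, 1], [-0.035, -0.42, -0.003, 0, 0, 0, 1], [-0.043, -0.53, -0.003, 0, 0, 0, 1]])

```text
t: 42.7
ee_pos: [471.1, 65.9, 54.5]
tool_rot: [0.479, 0.521, 0.478, -0.52]
ft_force: [-0.1, 0.1, -7.7]
width: 11.5
```

Run:
```python
from h import *
dgo(-30,54.4)
```

```text
delta [-5.400e-02 -6.665e-01 -6.000e-04] turn [-0.      0.0004  0.001 ] | pos [471.1  65.9  54.5] yaw -0.0844 t 42.7 F [-0.1  0.1 -7.7] w 11.5
dock xy -83.5 -0.02 Fdock -0.1 -0.1 Fz -7.7 T [-0.08  0.06 -0.01]
```

arm_command(deltas=[[-0.01, -0.12, 0, 0, 0, 0.001, 1], [-0.02, -0.25, 0, 0, 0, 0.001, 1], [-0.03, -0.38, 0, 0, 0, 0.001, 1], [-0.042, -0.52, 0, 0, 0, 0.001, 1], [-0.054, -0.66, 0, 0, 0, 0.001, 1]])

```text
t: 43.2
ee_pos: [466.7, 12.1, 54.5]
tool_rot: [0.48, 0.52, 0.479, -0.52]
ft_force: [0.7, -0.2, -7.2]
width: 11.6
```

Run:
```python
from h import *
dgo(0,54.0)
```

```text
delta [-0.0294 -0.3679 -0.0059] turn [-0.      0.0004  0.0001] | pos [466.7  12.1  54.5] yaw -0.0814 t 43.2 F [ 0.7 -0.2 -7.2] w 11.6
dock xy -29.5 -0.04 Fdock 0.1 0.7 Fz -7.2 T [-0.06  0.03  0.04]
```

arm_command(deltas=[[-0.006, -0.07, -0.003, 0, 0, 0, 1], [-0.012, -0.14, -0.006, 0, 0, 0, 1], [-0.018, -0.21, -0.006, 0, 0, 0, 1], [-0.024, -0.28, -0.006, 0, 0, 0, 1], [-0.026, -0.32, -0.006, 0, 0, 0, 1]])

```text
t: 43.7
ee_pos: [464.5, -13.9, 54.0]
tool_rot: [0.48, 0.52, 0.479, -0.52]
ft_force: [0.3, 0.4, -7.2]
width: 11.4
```

Run:
```python
from h import *
dgo(0,54.0)
```

```text
delta [-0.0027 -0.0428  0.    ] turn [-0.      0.0004  0.0001] | pos [464.5 -13.9  54. ] yaw -0.0814 t 43.7 F [ 0.3  0.4 -7.2] w 11.4
dock xy -3.4 -0.06 Fdock -0.4 0.3 Fz -7.2 T [ 0.01  0.11 -0.04]
```

arm_command(deltas=[[-0.002, -0.02, 0, 0, 0, 0, 1], [-0.004, -0.04, 0, 0, 0, 0, 1], [-0.005, -0.05, 0, 0, 0, 0, 1], [-0.006, -0.06, 0, 0, 0, 0, 1], [-0.006, -0.06, 0, 0, 0, 0, 1]])

```text
t: 44.2
ee_pos: [464.1, -18.2, 54.0]
tool_rot: [0.479, 0.52, 0.479, -0.519]
ft_force: [-0.0, 3.4, -5.3]
width: 11.4
```

Run:
```python
from h import *
dgo(3,54.0)
```

```text
delta [-0.0002 -0.0263 -0.0002] turn [-0.0002  0.0004 -0.0001] | pos [464.1 -18.2  54. ] yaw -0.0809 t 44.2 F [-0.   3.4 -5.3] w 11.4
dock xy 0.9 -0.15 Fdock -3.4 -0.3 Fz -5.3 T [1.07 0.24 0.07]
```

arm_command(deltas=[[0, -0.01, 0, 0, 0, 0, 1], [-0.001, -0.02, 0, 0, 0, 0, 1], [-0.002, -0.025, -0.003, 0, 0, 0, 1], [-0.002, -0.025, -0.005, 0, 0, 0, 1], [-0.002, -0.025, -0.005, 0, 0, 0, 1]])

```text
t: 44.7
ee_pos: [464.1, -18.3, 53.8]
tool_rot: [0.479, 0.52, 0.48, -0.518]
ft_force: [-2.5, 14.2, 4.5]
width: 11.7
```

Run:
```python
from h import *
dgo(3,54.0); snap('wrist','w27')
```

```text
delta [-0.0008 -0.0255  0.002 ] turn [-0.001   0.0003 -0.0006] | pos [464.1 -18.3  53.8] yaw -0.0792 t 44.7 F [-2.5 14.2  4.5] w 11.7
dock xy 1.0 -0.1 Fdock -14.0 -3.6 Fz 4.5 T [ 3.33  0.67 -0.03]
```

View pics/w27.png

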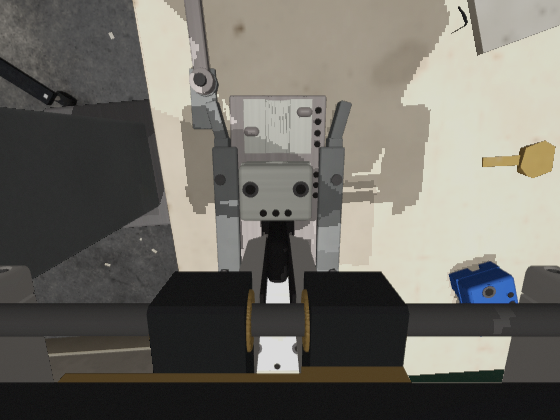

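arm_command(deltas=[[0, 0, 0, 0, 0, 0, 1], [0, 0, 0, 0, 0, 0, 0.6], [0, 0, 0, 0, 0, 0, 0.3], [0, 0, 0, 0, 0, 0, 0.2], [0, 0, 0, 0, 0, 0, 0.2]])

```text
t: 45.25
ee_pos: [464.3, -18.5, 53.9]
tool_rot: [0.479, 0.521, 0.48, -0.518]
ft_force: [0.6, 0.7, 0.2]
width: 36.6
```

arm_command(deltas=[[0, 0, 0.3, 0, 0, 0, 0.2], [0, 0, 0.6, 0, 0, 0, 0.2], [0, 0, 1, 0, 0, 0, 0.2], [0, 0, 1, 0, 0, 0, 0.2], [0, 0, 1, 0, 0, 0, 0.2]])

```text
t: 45.75
ee_pos: [464.5, -18.1, 134.1]
tool_rot: [0.479, 0.521, 0.48, -0.518]
ft_force: [0.6, 1.1, -0.6]
width: 37.3
```

arm_command(deltas=[[-0.2, 0.5, 0.3, 0, 0, 0, 0], [-0.4, 1, 0.6, 0, 0, 0, 0], [-0.5, 1, 0.7, 0, 0, 0, 0], [-0.5, 1, 0.7, 0, 0, 0, 0], [-0.5, 1, 0.7, 0, 0, 0, 0]])

```text
t: 46.25
ee_pos: [424.3, 62.5, 189.6]
tool_rot: [0.48, 0.521, 0.481, -0.517]
ft_force: [0.0, -0.6, 0.3]
width: 47.2
```

arm_command(deltas=[[0, 0.5, 0, 0, 0, 0, 0], [0, 1, 0, 0, 0, 0, 0], [0, 1, 0, 0, 0, 0, 0], [0, 1, 0, 0, 0, 0, 0], [0, 1, 0, 0, 0, 0, 0]])

```text
t: 46.75
ee_pos: [424.5, 140.7, 189.0]
tool_rot: [0.479, 0.521, 0.48, -0.518]
ft_force: [0.4, 0.7, -0.3]
width: 47.1
```

Run:
```python
from h import *
goto(); snap('wrist','w28'); snap('scene','s28'); crop('s28',220,140,400,300,4,'s28a')
```

```text
delta [0. 0. 0.] turn [-0.0011  0.0005 -0.    ] | pos [424.5 140.7 189. ] yaw -0.0796 t 46.75 F [ 0.4  0.7 -0.3] w 47.1
```

View pics/w28.png

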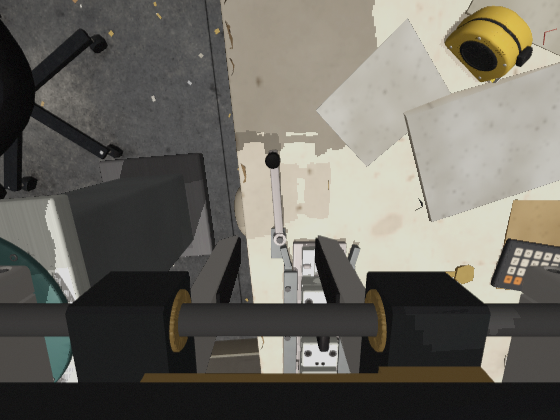

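View pics/s28a.png

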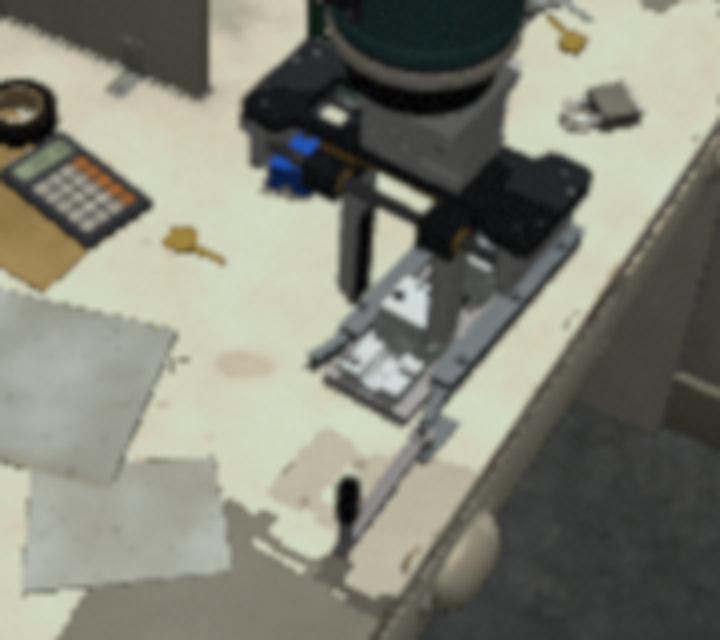

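arm_command(deltas=[[-0.01, 0.3, -0.1, 0, 0, 0, 0], [-0.01, 0.6, -0.3, -0.001, 0, 0, 0], [-0.01, 0.6, -0.6, -0.001, 0, 0, 0], [-0.01, 0.6, -0.8, -0.001, 0, 0, 0], [-0.01, 0.6, -0.8, -0.001, 0, 0, 0]])

```text
t: 47.35
ee_pos: [423.0, 187.7, 123.9]
tool_rot: [-0.48, -0.519, -0.479, 0.52]
ft_force: [0.4, -0.7, 0.1]
width: 47.0
```

Run:
```python
from h import *
goto([423.6,189,48.5],-0.08); snap('wrist','w29')
```

```text
delta [ 0.0071  0.0157 -0.9425] turn [ 0.0004 -0.0001  0.0002] | pos [423.  187.7 123.9] yaw -0.0807 t 47.35 F [ 0.4 -0.7  0.1] w 47.0
```

View pics/w29.png

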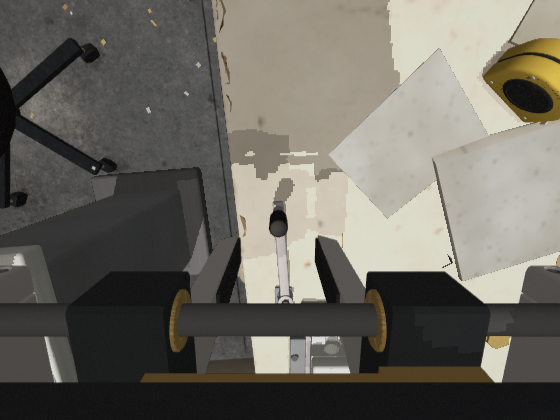

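Knob lies at (278,222), centred between the fingers. Going down to grip it.

arm_command(deltas=[[0.007, 0.016, -0.3, 0, 0, 0, 0], [0.007, 0.016, -0.6, 0, 0, 0, 0], [0.007, 0.016, -0.93, 0, 0, 0, 0], [0.007, 0.016, -0.94, 0, 0, 0, 0], [0.007, 0.016, -0.94, 0, 0, 0, 1]], force=12)

```text
t: 47.9
ee_pos: [424.8, 188.9, 51.0]
tool_rot: [0.479, 0.52, 0.479, -0.52]
ft_force: [1.2, -0.0, -0.7]
width: 41.9
```

arm_command(deltas=[[0, 0, 0, 0, 0, 0, 1], [0, 0, 0, 0, 0, 0, 1], [0, 0, 0, 0, 0, 0, 1], [0, 0, 0, 0, 0, 0, 1], [0, 0, 0, 0, 0, 0, 1]])

```text
t: 48.4
ee_pos: [425.1, 189.3, 51.5]
tool_rot: [0.479, 0.521, 0.479, -0.519]
ft_force: [-0.8, 1.8, 7.9]
width: 14.7
```

Run:
```python
from h import *
o=ctrl.get_obs(); goto()
H=np.array([423.3,90.8]); d=o['ee_pos'][:2]-H; a0=np.arctan2(d[1],d[0]); r=np.hypot(*d); print(a0,r)
A=np.linspace(a0,-0.081,16)[1:]
for k in range(3):
    b=a0 if k==0 else A[5*k-1]; P0=H+98*np.array([np.cos(b),np.sin(b)])
    if k==0:P0=o['ee_pos'][:2]
    for j in range(5):
        a=A[5*k+j]; P=H+98*np.array([np.cos(a),np.sin(a)]); print(((P-P0)/80).round(3),round((a-b)/np.pi,3))
```

```text
delta [0. 0. 0.] turn [-0.0002  0.0006 -0.    ] | pos [425.1 189.3  51.5] yaw -0.0817 t 48.4 F [-0.8  1.8  7.9] w 14.7
1.552196576848017 98.53944127028097
[ 0.133 -0.016] -0.035
[ 0.264 -0.041] -0.069
[ 0.392 -0.079] -0.104
[ 0.514 -0.131] -0.139
[ 0.631 -0.196] -0.173
[ 0.109 -0.077] -0.035
[ 0.208 -0.166] -0.069
[ 0.298 -0.265] -0.104
[ 0.376 -0.373] -0.139
[ 0.442 -0.488] -0.173
[ 0.053 -0.122] -0.035
[ 0.092 -0.25 ] -0.069
[ 0.118 -0.381] -0.104
[ 0.129 -0.513] -0.139
[ 0.125 -0.647] -0.173
```

arm_command(deltas=[[0.133, -0.016, 0, 0, 0, -0.035, 1], [0.264, -0.041, 0, 0, 0, -0.069, 1], [0.392, -0.079, 0, 0, 0, -0.104, 1], [0.514, -0.131, 0, 0, 0, -0.139, 1], [0.631, -0.196, 0, 0, 0, -0.173, 1]])

```text
t: 48.9
ee_pos: [476.1, 173.9, 51.6]
tool_rot: [0.321, 0.631, 0.32, -0.629]
ft_force: [-0.4, -0.1, 0.8]
width: 14.6
```

arm_command(deltas=[[0.109, -0.077, 0, 0, 0, -0.035, 1], [0.208, -0.166, 0, 0, 0, -0.069, 1], [0.298, -0.265, 0, 0, 0, -0.104, 1], [0.376, -0.373, 0, 0, 0, -0.139, 1], [0.442, -0.488, 0, 0, 0, -0.173, 1]])

```text
t: 49.4
ee_pos: [511.6, 134.7, 51.7]
tool_rot: [0.139, 0.694, 0.138, -0.693]
ft_force: [-1.7, -0.4, -0.0]
width: 14.7
```

Run:
```python
from h import *
o=ctrl.get_obs(); goto(); print(o['joint_pos'].round(2))
H=np.array([423.3,90.8]); d=o['ee_pos'][:2]-H; a0=np.arctan2(d[1],d[0]); r=np.hypot(*d); print(a0,r)
for a in np.linspace(a0,-0.081,6)[1:]:
    P=H+98*np.array([np.cos(a),np.sin(a)]); print(((P-o['ee_pos'][:2])/80).round(3),round((a-a0)/np.pi,3))
```

```text
delta [0. 0. 0.] turn [ 0.0004  0.0005 -0.    ] | pos [511.6 134.7  51.7] yaw -1.1766 t 49.4 F [-1.7 -0.4 -0. ] w 14.7
[-1.07  0.72  1.    2.   -0.8   0.88 -0.8 ]
0.4611772516730863 98.60048511091323
[ 0.046 -0.125] -0.035
[ 0.085 -0.252] -0.069
[ 0.11  -0.383] -0.104
[ 0.121 -0.515] -0.138
[ 0.117 -0.648] -0.173
```

arm_command(deltas=[[0.046, -0.125, 0, 0, 0, 0, 1], [0.085, -0.252, 0, 0, 0, 0, 1], [0.11, -0.383, 0, 0, 0, 0, 1], [0.121, -0.515, 0, 0, 0, 0, 1], [0.117, -0.655, 0, 0, 0, 0, 1]])

```text
t: 49.9
ee_pos: [520.9, 81.6, 51.6]
tool_rot: [0.139, 0.694, 0.138, -0.693]
ft_force: [0.9, 26.5, -0.9]
width: 15.3
```

arm_command(deltas=[[0, 0, 0, 0, 0, 0, 1], [0, 0, 0, 0, 0, 0, 1], [0, 0, 0, 0, 0, 0, 1], [0, 0, 0, 0, 0, 0, 1], [0, 0, 0, 0, 0, 0, 1]])

```text
t: 50.4
ee_pos: [520.6, 82.2, 51.6]
tool_rot: [0.139, 0.694, 0.139, -0.693]
ft_force: [-2.3, 7.8, 0.6]
width: 15.0
```

Run:
```python
from h import *
o=ctrl.get_obs(); goto(); print(o['joint_pos'].round(2))
H=np.array([423.3,90.8]); d=o['ee_pos'][:2]-H; print(np.arctan2(d[1],d[0])+.081,np.hypot(*d))
```

```text
delta [0. 0. 0.] turn [-0.0003  0.0003  0.    ] | pos [520.6  82.2  51.6] yaw -1.1745 t 50.4 F [-2.3  7.8  0.6] w 15.0
[-0.96  0.71  0.99  2.   -0.79  0.87 -0.7 ]
-0.007606053170916782 97.63764610497905
```

arm_command(deltas=[[0, 0, 0, 0, 0, 0, 0.6], [0, 0, 0, 0, 0, 0, 0.3], [0, 0, 0, 0, 0, 0, 0.2], [0, 0, 0.3, 0, 0, 0, 0.2], [0, 0, 0.8, 0, 0, 0, 0.2]])

```text
t: 50.9
ee_pos: [519.4, 81.4, 115.1]
tool_rot: [-0.139, -0.693, -0.139, 0.694]
ft_force: [0.1, 1.6, -0.0]
width: 37.6
```

arm_command(deltas=[[0, 0, 0.5, 0, 0, 0, 0], [0, 0, 1, 0, 0, 0, 0], [0, -0.4, 1, 0, 0, 0, 0], [-0.2, -0.8, 1, 0, 0, 0, 0], [-0.3, -1, 1, 0, 0, 0, 0]])

```text
t: 51.4
ee_pos: [494.3, -1.3, 195.3]
tool_rot: [-0.138, -0.693, -0.138, 0.694]
ft_force: [0.0, -0.2, 0.4]
width: 47.0
```

arm_command(deltas=[[-0.3, -0.5, 0.5, 0, 0, 0.04, 0], [-0.5, -1, 0.9, 0, 0, 0.08, 0], [-0.5, -1, 0.9, 0, 0, 0.12, 0], [-0.5, -1, 0.9, 0, 0, 0.16, 0], [-0.5, -1, 0.9, 0, 0, 0.2, 0]])

```text
t: 51.9
ee_pos: [454.3, -81.6, 267.7]
tool_rot: [0.347, 0.616, 0.347, -0.616]
ft_force: [0.4, 1.0, 0.1]
width: 47.4
```

arm_command(deltas=[[0, -0.4, 0.2, 0, 0, 0.04, 0], [0, -0.8, 0.4, 0, 0, 0.08, 0], [0, -0.8, 0.4, 0, 0, 0.12, 0], [0, -0.8, 0.4, 0, 0, 0.15, 0], [0, -0.8, 0.4, 0, 0, 0.15, 0]])

```text
t: 52.4
ee_pos: [454.0, -145.9, 299.6]
tool_rot: [0.482, 0.518, 0.482, -0.518]
ft_force: [-0.0, -0.2, -0.7]
width: 46.9
```

Run:
```python
from h import *
goto(); snap('wrist','w30'); snap('scene','s30'); crop('s30',220,140,400,300,4,'s30a')
```

```text
delta [0. 0. 0.] turn [-0.0001  0.     -0.    ] | pos [ 454.  -145.9  299.6] yaw -0.0722 t 52.4 F [-0.  -0.2 -0.7] w 46.9
```

View pics/w30.png

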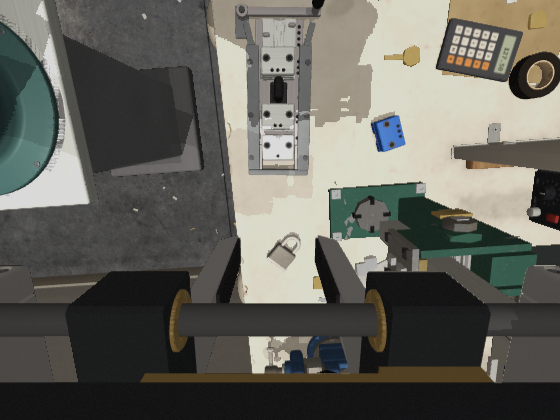

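View pics/s30.png

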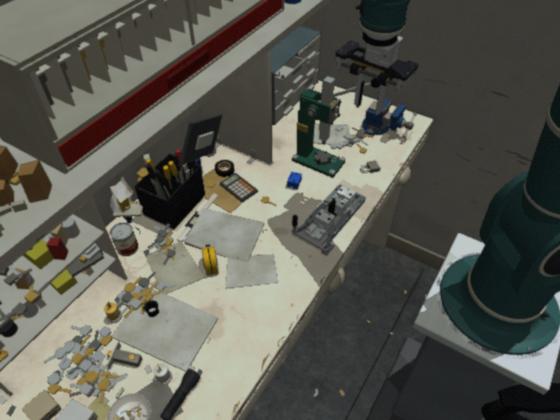

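Run:
```python
from h import *
C=wcam('w30'); c,s=np.cos(PSI),np.sin(PSI)
im=cv2.imread('pics/w30.png'); S=6; x0,y0=225,0
big=cv2.resize(im[0:185,225:330],None,fx=S,fy=S,interpolation=cv2.INTER_CUBIC); raw=big.copy()
T=lambda u,v,z:(D[0]+c*u-s*v,D[1]+s*u+c*v,z)
for k in (75,35,-35):
    P=[T(u,v,48) for u,v in [(k+17,22),(k+17,-22),(k-17,-22),(k-17,22)]]
    cv2.polylines(big,[((w2px(C,P)-[x0,y0]+.5)*S).astype(int)],True,(0,0,255),1)
both=np.hstack([raw,big]); cv2.imwrite('pics/w30o.png',cv2.resize(both,None,fx=.54,fy=.54,interpolation=cv2.INTER_AREA))
```

```text
(no output)
```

View pics/w30o.png

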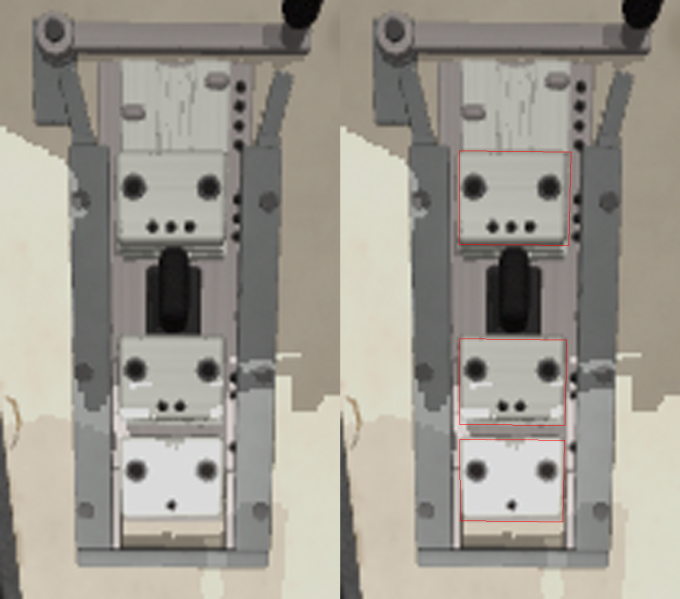

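```bash
python3 -c "
from rig import ctrl
print(ctrl.job_done())"
```

```text
the job is handed in; nothing more can be done
None
```

I finished the job and handed it in at about 52 s; the hand-in gives no verdict.

- **Caps:** caps 1, 2 and 3 are on their own saddles with their dots towards the nose. I saw no cap 4 in any view, so saddle 4 is empty. In the last wrist picture all three cap outlines match the expected poses at seated height to about 1–2 mm, with the same small sideways offset on all three. I put that down to camera calibration. Caps 2 and 3 met resistance 0.4–0.9 mm above the height I had estimated; the overlays show them level with cap 1.
- **Tray:** I held it by the fin, turned it end for end and slid it nose first under the rails. It stopped against the corner blocks with 14 N, 1 mm past my estimated home position, which is within how well I measured the dock.
- **Bar:** I opened it first, then swung it shut behind the tray until it hit its stop at about 0 rad.
- **Left alone:** I did not touch the tape measure, loupe, padlock or the blue look-alike. The gripper was clear of everything at hand-in.

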